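# Gauge-mark printed test bars on a flip-stop jig and lay them in the curing tray

### The job

Gauge-mark the amber test bars that lie on the teal mat (two or three of them): flip the jig's red stop flag fully down across the lanes, lay every bar flat in a lane of its own and push it right up against the flag, then swing the blue marking arm fully down onto the bars for a moment. After that swing the arm and the flag back up and lay each bar flat in a compartment of its own in the grey curing tray; leave the beaker and the white-lidded jar where they stand.

Things in the scene. Friction and masses are not known exactly. Their poses are not given: they have to be found in the camera images.
- jig: gauge-marking jig bolted to the worktop: dark base plate 196 (x) x 214 (y, -134 to +80) x 12 mm; two aluminium seats, tops 30 mm above the worktop, 142 mm wide in y, at x = -75..-22 and +22..+75 mm, with a finger relief 18 mm deep between them. Origin on the worktop in the middle. Lanes along x (y = -46, 0, +46 mm); the hinges of flag and arm are at y = -115, and both lean beyond that side when up
- lane_1 (a point): middle of a lane at seat level, where the middle of a bar's underside belongs; axes as the jig's. Bars slide along x and are pushed towards +x. Four round-headed dowel pins at x = +-60, y = +-15 mm from here (6 mm diameter, 9 mm above the seats) guide the bar with 2 mm play each side. The lowered flag's stopping face is at x = +75 mm from here
- lane_2 (a point): middle of a lane at seat level, where the middle of a bar's underside belongs; axes as the jig's. Bars slide along x and are pushed towards +x. Four round-headed dowel pins at x = +-60, y = +-15 mm from here (6 mm diameter, 9 mm above the seats) guide the bar with 2 mm play each side. The lowered flag's stopping face is at x = +75 mm from here
- lane_3 (a point): middle of a lane at seat level, where the middle of a bar's underside belongs; axes as the jig's. Bars slide along x and are pushed towards +x. Four round-headed dowel pins at x = +-60, y = +-15 mm from here (6 mm diameter, 9 mm above the seats) guide the bar with 2 mm play each side. The lowered flag's stopping face is at x = +75 mm from here
- stop_flag (a joint): hinge of the red stop flag, a bar 9 mm thick in x and 17 mm high. 0 = fully down, level across the +x end of all lanes, in a keeper fork (6 mm posts at jig x = 70 and 88, y = +67, 46 mm high), underside 2 mm above the seats; 1.57 = upright beside the lanes; 1.95 = limit. Axis along the jig's x, at y = -115, 40 mm above the worktop. Stiff (0.16 N m): stays where it is left
- stop_flag_grip (a point): centre of the black grip disc at the flag's free end, 24 mm diameter, 12 mm thick along the jig's x (the hinge axis), 207 mm from the hinge; when down it is at jig y = +92, 40 mm above the worktop, beside the base plate. Pinched across its flat faces (fingers closing along the jig's x, tool down) it turns between the fingers as they follow the arc
- stop_flag_hinge (a point): point on the stop flag's hinge axis, at the same jig x as its grip disc
- mark_arm (a joint): hinge of the blue marking arm, a 60 mm wide frame with two rails 50 mm apart carrying inked rubber blades, which meet the tops of the bars in all lanes at about 0. 0 = fully down (limit -0.02); 1.57 = upright beside the lanes; 1.95 = limit. Axis along the jig's x at y = -115, 50 mm above the worktop. Stiff (0.35 N m): stays where it is left
- mark_arm_grip (a point): centre of the black grip disc at the marking arm's free end, at jig x = 0, 24 mm diameter, 14 mm thick along the jig's x, 207 mm from the hinge; pinched and swung like the flag's; when down it is at jig y = +92, 50 mm above the worktop
- mark_arm_hinge (a point): point on the marking arm's hinge axis, at the same jig x as its grip disc
- tray: grey curing tray fixed to the worktop, 176 (x) x 160 (y) x 19 mm. Origin on the worktop under its centre. Three compartments along its x at y = -46, 0 and +46 mm; a trough 60 mm wide crosses the middle in y, open at both sides, bottom 3 mm above the worktop, for the fingers
- compartment_1 (a point): middle of a tray compartment's floor, 8 mm above the worktop, where the middle of a bar's underside belongs; x along the compartment, which is 164 mm long and 28 mm wide with walls 10 to 11 mm high
- compartment_2 (a point): middle of a tray compartment's floor, 8 mm above the worktop, where the middle of a bar's underside belongs; x along the compartment, which is 164 mm long and 28 mm wide with walls 10 to 11 mm high
- compartment_3 (a point): middle of a tray compartment's floor, 8 mm above the worktop, where the middle of a bar's underside belongs; x along the compartment, which is 164 mm long and 28 mm wide with walls 10 to 11 mm high
- bar_1: amber printed test bar, dog-bone shape, 150 x 20 x 8 mm, 25 g; the waist is 10 mm wide for 30 mm either side of the middle, then flares to the 20 mm wide ends. Origin: middle of one broad face, the underside at the start; x along the bar, z through its thickness, away from that face. Both ends and both broad faces are alike: any way round or over will do. None if absent
- bar_2: amber printed test bar, dog-bone shape, 150 x 20 x 8 mm, 25 g; the waist is 10 mm wide for 30 mm either side of the middle, then flares to the 20 mm wide ends. Origin: middle of one broad face, the underside at the start; x along the bar, z through its thickness, away from that face. Both ends and both broad faces are alike: any way round or over will do. None if absent
- bar_3: amber printed test bar, dog-bone shape, 150 x 20 x 8 mm, 25 g; the waist is 10 mm wide for 30 mm either side of the middle, then flares to the 20 mm wide ends. Origin: middle of one broad face, the underside at the start; x along the bar, z through its thickness, away from that face. Both ends and both broad faces are alike: any way round or over will do. None if absent
- mat: teal silicone mat fixed to the worktop, 200 x 215 mm, 3 mm thick, on which the bars lie at the start; it lies on one side of the jig and the tray on the other. Origin under its centre
- beaker: clear measuring cup, 68 mm across, 81 mm high, just behind the jig, towards the wall: bystander, origin under its centre
- jar: small jar with a white screw lid, 50 mm across, 63 mm high, just behind the jig, towards the wall: bystander, origin under its centre

How it is judged:
On the way, in this order (a step that is already met when the one before it is completed fails the run):
1. the red stop flag is flipped fully down across the lanes (within 0.03 rad) (value of joint stop_flag below 0.03 rad), for 0.2 s.
2. every bar lies flat in a lane of the jig with its end against the lowered flag (gap under 2.5 mm) (value of joint stop_flag below 0.03 rad and x of bar_1 in the frame of jig between -0.0025 and 0.003 m and y of bar_1 in the frame of jig between -0.052 and 0.052 m and height (world z) of bar_1 between 0.027 and 0.0415 m and angle between the x axis of each of bar_1, bar_2, bar_3 and the x axis of jig, either way round below 0.05 rad and angle between the z axis of each of bar_1, bar_2, bar_3 and the z axis of jig, either way round below 0.06 rad and x of bar_2 in the frame of jig between -0.0025 and 0.003 m and y of bar_2 in the frame of jig between -0.052 and 0.052 m and height (world z) of bar_2 between 0.027 and 0.0415 m and x of bar_3 in the frame of jig between -0.0025 and 0.003 m and y of bar_3 in the frame of jig between -0.052 and 0.052 m and height (world z) of bar_3 between 0.027 and 0.0415 m), for 0.2 s.
3. the marking arm is fully down (within 0.03 rad) while every bar is still against the flag (all of step 2 and value of joint mark_arm below 0.03 rad), for 0.2 s.
At the end, for the whole second after the job is handed in: The marking arm and the stop flag stand up again (each above 1.35 rad), and every bar lies flat and at rest on the floor of a tray compartment, along it (within 0.12 rad, either way round, and centred to 9 mm) (value of joint each of mark_arm, stop_flag above 1.35 rad and x of bar_1 in the frame of tray between -0.009 and 0.009 m and y of bar_1 in the frame of tray between -0.054 and 0.054 m and height (world z) of bar_1 between 0.005 and 0.0195 m and angle between the x axis of each of bar_1, bar_2, bar_3 and the x axis of tray, either way round below 0.12 rad and angle between the z axis of each of bar_1, bar_2, bar_3 and the z axis of tray, either way round below 0.06 rad and linear speed of each of bar_1, bar_2, bar_3 below 0.03 m/s and x of bar_2 in the frame of tray between -0.009 and 0.009 m and y of bar_2 in the frame of tray between -0.054 and 0.054 m and height (world z) of bar_2 between 0.005 and 0.0195 m and x of bar_3 in the frame of tray between -0.009 and 0.009 m and y of bar_3 in the frame of tray between -0.054 and 0.054 m and height (world z) of bar_3 between 0.005 and 0.0195 m); the robot touches nothing.
It fails at once if the beaker is disturbed (moved more than 40 mm) (distance of beaker from where it was at the start of the episode above 0.04 m).
It fails at once if the jar is disturbed (moved more than 40 mm) (distance of jar from where it was at the start of the episode above 0.04 m).
Of bar_1, bar_2, bar_3 only 2 to 3 are there at a start; the rules pass over those that are not, and their reading is None.
At some moment in a run one of bar_1, bar_2, bar_3 may be knocked a few centimetres aside while the robot is not near it.
Once in a run the grip may slacken for a moment while it holds something.
It also fails if it takes over 210 s, if anything falls off the work surface, if the arm or the gripper's body presses on something with over 40 N, if the wrist force passes 120 N, or if a joint passes its speed limit or range.

### The arm

A 6-joint arm with a two-finger parallel gripper is mounted at the origin on the work surface; the furniture and walls round the work are solid. World frame = base frame: x ahead of the robot, y to its left, z up, the work surface at z = 0. Lengths are in m, angles in rad, forces in N, time in s.
With the tool pointing down it reaches from about 0.225 to 0.875 m from the base axis. Payload 3.4 kg.
Tool frame: the origin (TCP) lies on the centre line of the jaws, within the pads' length; the fingertips stand 14 mm ahead of it and the grasp point (between the pads) lies 5 mm behind it; z points along the fingers, y is the line along which they close (so a half turn about z gives the same grasp; the last joint's range is limited). The gripper opens to 85 mm and grips with 20 to 120 N. Pads are 22 mm wide; open, the fingers measure 114 mm over their backs; the gripper's body (76 mm by 85 mm) begins 54 mm behind the grasp point. The pads swing forward as they close: fully open they stand 13 mm farther back than shut.
Start: joints at [1.046, 0.276, 1.505, -0, 1.361, -0.121], TCP at [0.226, 0.529, 0.245] pointing down, gripper open.
Joint ranges: [-2.89, 2.89], [-0.75, 2.08], [0.22, 2.7], [-1.18, 4.32], [0.11, 2.71], [-2.7, 2.7]. Speed limits (rad/s): [2.57, 2.57, 3.14, 3.14, 3.14, 3.14].

### API

Orientations are given as a unit quaternion [w, x, y, z].
In Python, from rig import manip, eyes gives the robot as it stands.
- The arm moves only by the shell command python3 -m creep 'ROWS' [FORCE]. ROWS is JSON, a list of rows, each a list of 5 numbers: the opening, from 0 (shut) to 1 (fully open), then the shift along the tool's x, y, z normalised to -1 to 1, where 1 is 0.5 m, then the turn about the tool's z normalised to -1 to 1, where 1 is 360 degrees. In form: [[fingers, dx, dy, dz, spin], ...]. A call has 1 to 10 rows; each row is the pose to reach, as a shift and turn from the pose commanded when the call began, along the tool's axes at that moment, turning the shorter way round; what a row does not reach only later rows make up. A row lasts 1/10 s, in which the tool goes at most 50 mm and 8.59 degrees, less where a joint would pass 70% of its speed; a pose out of reach is approached as far as the arm can. A call with a number of a shift or a turn outside -1 to 1 is refused whole. A call with a gripper value outside its range is refused whole. The fingers move at their own pace and stop on an object; FORCE is the grip in N (left out, the last holds). Time passes only in rows, so rows that repeat a pose let the fingers close. It gives the time, the measured TCP pose, the force, the opening and the grip force at its end, in the units of the state.
- manip.get_state(): the state, without advancing time (a new reading comes with each control period).
- eyes.get_image(name): name is "side" or "top" or "wrist"; returns a dict with "frame" (400x640x3 uint8, red, green, blue), "fx", "fy", "cx", "cy" (pixels), "R" (3x3) and "t" (3): a world point X has camera coordinates R X + t. Camera axes: x right, y down, z forward; pixel columns grow to the right and rows downward; lengths in m; the calibration is good to about 2 mm. A picture is of the moment at which its call begins. There is no depth.
- manip.sign_off(): hands the job in; it is judged then, once.
Trained networks look in the newest picture that a camera, given by its name, has taken for a name from the list of things; names that differ only in an ending like _2 or _b are one class to them, and where a whole thing is asked for, a point or a joint stands for the part that bears it (a point fixed in the world has none). Each returns a list of dicts, best first, with "confidence" (0 to 1); they miss things now and then, are a little off and sometimes report something else, mostly with a low value. They report only what shows in the picture. A call takes as long as a camera call.
- eyes.regions_of(camera, label): "mask" (400x640 bool, what is visible of it) and "bbox" ([left, top, right, bottom] in pixels, round what is visible of it).
- eyes.place_of(camera, label): "centre" ([column, row] in pixels: a listed point, or the origin of a listed thing).
The state is a dict: "clock": time; "qpos": joint angles; "qd": joint speeds; "effort": joint torques, N m; "position": TCP position; "ee_rot": TCP orientation; "contact_force": force on the tool from outside, world axes, zero at the start; "moment": the same for the moment, N m; "width": finger opening in m; "gripper_force": force on a finger pad.
Only numpy, scipy, OpenCV 4.12 (cv2) and the standard library are available. Lean on these libraries where they do the work, as an engineer would, in place of code of your own. Each camera call takes 0.05 s, during which the arm holds its last target. There are 200 camera calls.

## Working session

There is one attempt and no reset: what is moved stays moved. The work goes in short steps, Python scripts to look and compute and a shell command to move; the robot and the scene stay as the last step left them, time stands still between calls to the robot, and variables do not carry over. Pictures are saved under pics/ and viewed, at most 14 in all, crops included, and the job is handed in when it is done.

```bash
mkdir -p pics; ls
python3 - <<'E'
from rig import manip, eyes
import cv2
print(manip.get_state())
for n in ("top","side"):
    im=eyes.get_image(n); cv2.imwrite(f"pics/{n}0.png",im["frame"][:,:,::-1]); print(n,im["fx"],im["cx"],im["cy"],im["R"],im["t"])
E
```

```text
pics
{'clock': 0.0, 'qpos': array([ 1.04600491e+00,  2.76600875e-01,  1.50618083e+00,  6.51288846e-06,
        1.36071963e+00, -1.20993674e-01]), 'qd': array([-6.19296237e-04, -2.18812474e-03, -1.66316027e-04,  2.23955031e-04,
       -4.00117425e-05,  2.02775521e-03]), 'effort': array([ 5.92268170e-04, -4.16767859e+01, -2.45810902e+01, -3.39542876e-04,
        1.11317620e-02,  2.83531278e-06]), 'position': array([0.22565591, 0.52829165, 0.24441735]), 'ee_rot': array([-3.05841702e-04,  2.00530567e-01,  9.79686981e-01, -9.04009396e-04]), 'contact_force': array([ 0.82671103, -0.45663481, -0.09654106]), 'moment': array([ 0.01251019, -0.00731293,  0.00230045]), 'gripper_force': 0.0, 'width': 0.08541829747569192}
top 480.00282049040493 318.58548677876865 205.77541171434348 [[-2.93214228e-02 -9.99568639e-01 -1.67019342e-03]
 [-9.98001231e-01  2.93689410e-02 -5.59554147e-02]
 [ 5.59803295e-02  2.61627186e-05 -9.98431871e-01]] [0.03810871 0.54945594 1.57384454]
side 434.18336690882245 324.35814597178063 198.96018896966294 [[ 0.94807588 -0.3180175   0.00412198]
 [-0.13195373 -0.40510754 -0.90469669]
 [ 0.28937923  0.8571772  -0.42603628]] [-0.4963248   0.13617518  1.10039492]
```

View pics/top0.png

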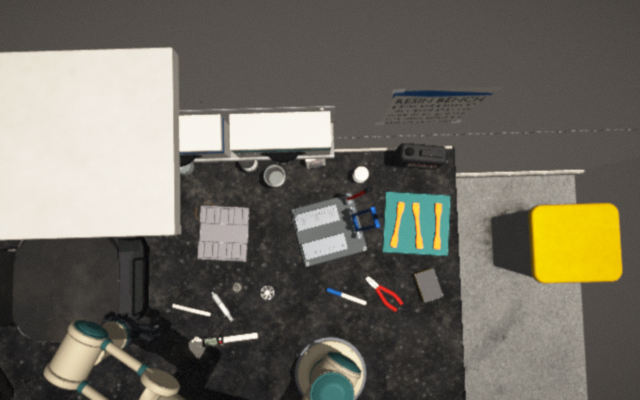

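View pics/side0.png

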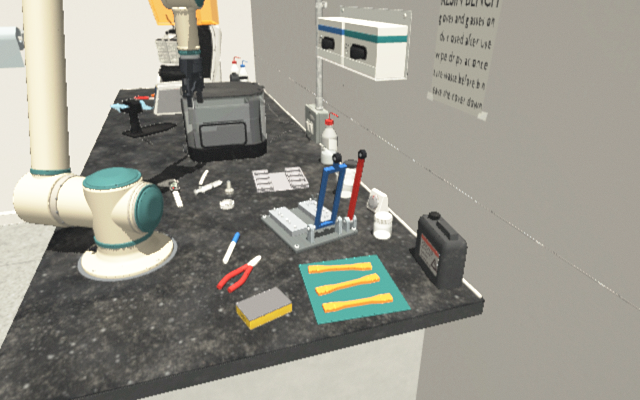

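The top view shows three amber bars on the mat (398,225), (418,225) and (437,225). The jig is at (330,232) with the flag and arm up on its right side, and the tray is at (223,234). The side view confirms it, so +x points up in the top image and +y points left.

```bash
cat > h.py <<'E'
from rig import manip, eyes
import numpy as np, cv2
from scipy.spatial.transform import Rotation as Ro
def bp(im,uv,z):
    "back-project pixels to the world plane of height z"
    uv=np.atleast_2d(uv).astype(float); R=np.array(im["R"]); t=np.array(im["t"])
    d=np.c_[(uv[:,0]-im["cx"])/im["fx"],(uv[:,1]-im["cy"])/im["fy"],np.ones(len(uv))]@R
    c=-R.T@t; return c+d*((z-c[2])/d[:,2])[:,None]
def proj(im,X):
    p=np.atleast_2d(X)@np.array(im["R"]).T+im["t"]; return np.c_[p[:,0]/p[:,2]*im["fx"]+im["cx"],p[:,1]/p[:,2]*im["fy"]+im["cy"]]
def rect(im,mask,z):
    "min-area rect of mask on plane z: centre, long side, short side, angle of long side"
    cs,_=cv2.findContours(mask.astype(np.uint8),cv2.RETR_EXTERNAL,cv2.CHAIN_APPROX_NONE)
    c=max(cs,key=cv2.contourArea)[:,0]
    w=bp(im,c,z)[:,:2]; (cx,cy),(a,b),an=cv2.minAreaRect((w*1000).astype(np.float32))
    if a<b: a,b,an=b,a,an+90
    return np.round([cx,cy,a,b,(an+90)%180-90],1)
def tool():
    s=manip.get_state(); q=s["ee_rot"]; return s,Ro.from_quat([q[1],q[2],q[3],q[0]])
def rows(target,yaw=None):
    "normalised shift/turn from the measured pose to target (m); yaw = wanted direction (rad) of tool x"
    s,R=tool(); d=R.inv().apply(np.array(target)-s["position"])/0.5
    x=R.apply([1,0,0]); y0=np.arctan2(x[1],x[0]); sp=0 if yaw is None else -((yaw-y0+np.pi/2)%np.pi-np.pi/2)/(2*np.pi)
    print("row",np.round(d,4),"spin",round(sp,4),"| tool x yaw",round(y0,4),"tilt",np.round(R.apply([0,0,1]),3),"pos",np.round(s["position"],4),"j6",round(s["qpos"][5],2))
E
python3 - <<'E'
from h import *
im=eyes.get_image("top")
for n,z in (("mat",.003),("tray",.019),("bar",.011),("jig",.03),("beaker",0.08),("jar",.06)):
    for r in eyes.regions_of("top",n+"_1" if n=="bar" else n): print(n,round(r["confidence"],2),rect(im,r["mask"],z))
for n,z in (("jig",0),("lane_1",.03),("tray",0),("compartment_1",.008),("bar_1",.003),("stop_flag_hinge",.04),("mark_arm_hinge",.05),("stop_flag_grip",.24),("mark_arm_grip",.25),("beaker",0),("jar",0)):
    print(n,[(round(r["confidence"],2),np.round(bp(im,r["centre"],z)[0,:2]*1000)) for r in eyes.place_of("top",n)])
rows([.5,0,.45],0)
im=eyes.get_image("wrist");print(im["fx"],im["R"],im["t"])
R=np.array(im["R"]);s,T=tool();print("cam pos in tool",T.inv().apply(-R.T@im["t"]-s["position"]),"cam axes in tool",(T.inv().as_matrix()@R.T).round(3))
E
```

```text
mat 0.7 [ 484.6 -302.8  218.1  201.5   84.9]
mat 0.36 [ 586.2 -111.7   88.3   13.1  -69.4]
tray 0.7 [470.9 339.  175.1 161.4  -4.2]
bar 0.73 [ 475.9 -303.2  143.7   20.3    2.6]
bar 0.66 [ 482.1 -235.4  149.7   23.3  -14.5]
bar 0.46 [ 472.3 -367.9  152.8   23.7   -4. ]
jig 0.69 [481.3 -44.5 291.4 196.1 -75.3]
beaker 0.93 [649.1 159.6  64.2  60.6  -1.3]
beaker 0.18 [480.4 -42.2 279.1 187.1 -76.3]
jar 0.74 [480.  -43.9 284.9 195.2 -76. ]
jar 0.45 [ 645.3 -115.7   53.8   46.2  -28.4]
jig [(0.93, array([456.,  24.]))]
lane_1 [(0.88, array([457.,  59.])), (0.82, array([464.,  16.])), (0.59, array([474., -14.]))]
tray [(0.6, array([464., 336.])), (0.39, array([ 509., -176.]))]
compartment_1 [(0.95, array([469., 342.])), (0.8, array([466., 387.])), (0.67, array([461., 303.])), (0.46, array([ 473., -299.])), (0.26, array([468.,  24.])), (0.25, array([570., -72.]))]
bar_1 [(0.61, array([ 485., -307.])), (0.58, array([ 469., -378.])), (0.49, array([ 480., -236.]))]
stop_flag_hinge [(0.43, array([566., -71.]))]
mark_arm_hinge [(0.57, array([496., -97.]))]
stop_flag_grip [(0.42, array([ 572., -125.]))]
mark_arm_grip [(0.59, array([ 505., -143.]))]
beaker [(0.85, array([642., 156.]))]
jar [(0.52, array([ 631., -116.]))]
row [-0.9195 -0.7572 -0.4094] spin -0.0643 | tool x yaw 2.7378 tilt [ 0.  0. -1.] pos [0.226  0.5288 0.2453] j6 -0.12
334.37736749276803 [[ 0.39263475  0.91969372  0.0011861 ]
 [ 0.88059125 -0.37631259  0.28800674]
 [ 0.26532434 -0.11203699 -0.95762765]] [-0.57580575 -0.03848164  0.37944512]
cam pos in tool [ 0.07263216  0.0003242  -0.12980103] cam axes in tool [[ 0.    -0.958 -0.288]
 [ 1.    -0.     0.001]
 [-0.001 -0.288  0.958]]
```

```bash
python3 -c "
from h import *
rows([.448,.064,.37],1.83)"
```

```text
row [-0.7736 -0.6803 -0.2494] spin 0.1445 | tool x yaw 2.7378 tilt [ 0.  0. -1.] pos [0.226  0.5288 0.2453] j6 -0.12
```

```bash
python3 -m creep '[[1,-0.1,-0.08,-0.2494,0],[1,-0.1,-0.08,-0.2494,0],[1,-0.1,-0.08,-0.2494,0],[1,-0.7736,-0.6803,-0.2494,0.1445],[1,-0.7736,-0.6803,-0.2494,0.1445],[1,-0.7736,-0.6803,-0.2494,0.1445],[1,-0.7736,-0.6803,-0.2494,0.1445],[1,-0.7736,-0.6803,-0.2494,0.1445],[1,-0.7736,-0.6803,-0.2494,0.1445],[1,-0.7736,-0.6803,-0.2494,0.1445]]'; python3 -m creep '[[1,0,0,0,0],[1,0,0,0,0]]'; python3 -c "
from h import *
rows([.448,.064,.37],1.83)"
```

```text
clock: 2.05
position: [0.4053, 0.1537, 0.3703]
ee_rot: [0.0, 0.611, 0.792, 0.001]
contact_force: [1.5, -0.1, -0.2]
width: 0.0858
gripper_force: 0.0
clock: 2.25
position: [0.4054, 0.1545, 0.37]
ee_rot: [-0.0, 0.611, 0.791, 0.0]
contact_force: [0.2, 0.0, -0.0]
width: 0.0854
gripper_force: 0.0
row [-0.1967  0.0368 -0.0002] spin -0.0006 | tool x yaw 1.8263 tilt [-0.     0.001 -1.   ] pos [0.4054 0.1545 0.37  ] j6 -0.05
```

```bash
python3 -m creep '[[1,-0.1,0.018,0,0],[1,-0.1967,0.0368,0,0],[1,-0.1967,0.0368,0,0],[1,-0.1967,0.0368,0,0]]'
python3 - <<'E'
from h import *
im=eyes.get_image("wrist"); cv2.imwrite("pics/w1.png",im["frame"][:,:,::-1])
for n,z in (("jig",0),("lane_1",.03),("stop_flag_hinge",.04),("mark_arm_hinge",.05),("stop_flag_grip",.24),("mark_arm_grip",.25)):
    print(n,[(round(r["confidence"],2),np.round(r["centre"]),np.round(bp(im,r["centre"],z)[0,:2]*1000)) for r in eyes.place_of("wrist",n)])
E
```

```text
clock: 2.65
position: [0.4479, 0.066, 0.3698]
ee_rot: [-0.001, 0.61, 0.793, 0.0]
contact_force: [-0.2, -0.1, -0.6]
width: 0.0852
gripper_force: 0.0
jig [(0.82, array([323., 187.]), array([467.,  14.]))]
lane_1 [(0.95, array([319., 219.]), array([472., -28.])), (0.64, array([321., 160.]), array([452.,  60.])), (0.57, array([324., 189.]), array([467.,  20.])), (0.49, array([291., 351.]), array([ 486., -270.])), (0.44, array([407., 287.]), array([ 636., -102.]))]
stop_flag_hinge []
mark_arm_hinge [(0.77, array([319., 270.]), array([491., -98.])), (0.52, array([322., 156.]), array([451.,  67.]))]
stop_flag_grip [(0.37, array([323., 185.]), array([449.,  75.]))]
mark_arm_grip []
```

View pics/w1.png

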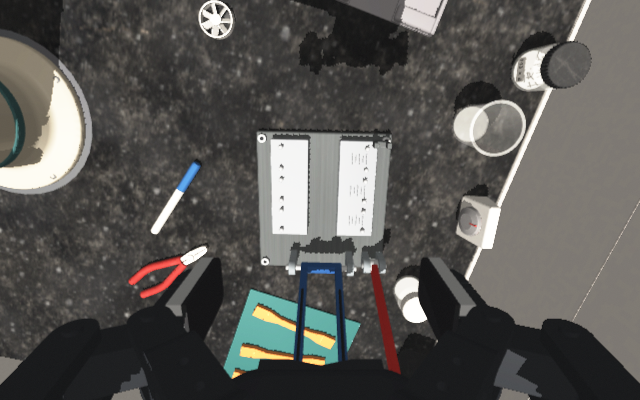

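The wrist view shows the jig base spanning about (257–392, 130–270) with white seats at (290,187) and (357,188). The flag is at (378,320) and the arm frame at (321,310). I'll fit the seats.

```bash
cat >> h.py <<'E'
def seats(im,roi,thr=150):
    "seat rectangles: mask bright pixels in roi (l,t,r,b)"
    g=cv2.cvtColor(im["frame"],cv2.COLOR_RGB2GRAY); m=np.zeros_like(g); l,t,r,b=roi; m[t:b,l:r]=(g[t:b,l:r]>thr)
    m=cv2.morphologyEx(m,cv2.MORPH_CLOSE,np.ones((5,5)))
    n,L,st,_=cv2.connectedComponentsWithStats(m)
    return [rect(im,L==i,.03) for i in range(1,n) if st[i,4]>1500]
E
python3 - <<'E'
from h import *
im=eyes.get_image("wrist"); np.save("pics/w1.npy",im,allow_pickle=True)
for th in (130,150,170): print(seats(im,(262,133,388,245),th))
# expected projection with yaw guess is checked through sizes 53 x 142
rd=[(r["confidence"],rect(im,r["mask"],.03)) for r in eyes.regions_of("wrist","jig")]; print(rd)
# base plate corners hand-read -> dark plate
E
```

```text
[array([467.2,  14.2, 182.2, 168.7,  13.6])]
[array([466.6,  13.3, 180. , 167.8,  13.4])]
[array([412.1,   8.5, 148.7,  62.7, -75.7]), array([512.5,  29.4, 141.9,  52.7, -76.5])]
[(0.77, array([506. , -98.9, 430.2, 209. , -69.6]))]
```

Run:
```python
from h import *
im=np.load("pics/w1.npy",allow_pickle=True).item()
for th in (180,190,200,210): print(th,seats(im,(262,133,388,245),th))
f=im["frame"][120:290,245:405]; cv2.imwrite("pics/w1c.png",cv2.resize(f,None,fx=3.5,fy=3.5,interpolation=cv2.INTER_CUBIC)[:,:,::-1])
```

```text
180 [array([412.1,   8.5, 148.6,  62.7, -75.7]), array([512.4,  29.3, 141.6,  52.3, -76.5])]
190 [array([417.5,   6.5, 141.5,  53. , -76.5]), array([512.4,  29.4, 141.4,  52.1, -76.4])]
200 [array([417.9,   6.5, 141.1,  52. , -76.7]), array([512.5,  29.4, 141. ,  52. , -76.4])]
210 [array([417.9,   6.8, 140.4,  51.8, -76.3]), array([512.5,  29.4, 140.8,  51.8, -76.4])]
```

View pics/w1c.png

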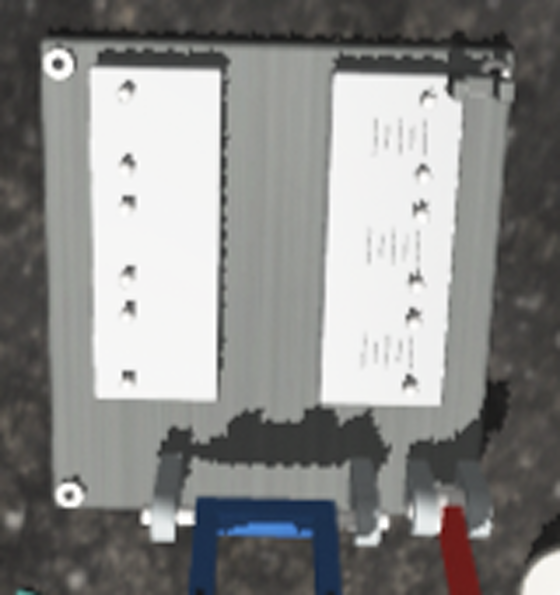

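```bash
cat >> h.py <<'E'
JO=np.array([.4652,.0180]); JY=0.2365
def J(x,y,z,o=None,yaw=None):
    "jig (mm) -> world (m)"
    o=JO if o is None else o; a=JY if yaw is None else yaw; c,s=np.cos(a),np.sin(a)
    return np.array([o[0]+(c*x-s*y)/1e3,o[1]+(s*x+c*y)/1e3,z/1e3])
def grip(flag,th): return J(79 if flag else 0,-115+207*np.cos(th),(40 if flag else 50)+207*np.sin(th))
E
python3 - <<'E'
from h import *
for cam in ("side","top"):
    im=eyes.get_image(cam)
    for f,n in ((1,"stop_flag_grip"),(0,"mark_arm_grip")):
        c=[np.array(r["centre"]) for r in eyes.place_of(cam,n)][:2]
        ths=np.arange(1.3,1.96,.01)
        for p in c:
            e=[np.linalg.norm(proj(im,grip(f,t))[0]-p) for t in ths]; print(cam,n,p.round(),"theta",ths[np.argmin(e)].round(2),"err",min(e).round(1))
t=grip(1,1.8); print(t); rows(list(t[:2])+[.30],JY+np.pi/2)
E
```

```text
side stop_flag_grip [361. 152.] theta 1.76 err 1.1
side stop_flag_grip [276. 172.] theta 1.3 err 69.1
side mark_arm_grip [332. 158.] theta 1.78 err 4.2
top stop_flag_grip [319. 233.] theta 1.3 err 37.0
top stop_flag_grip [372. 191.] theta 1.84 err 1.9
top mark_arm_grip [379. 215.] theta 1.84 err 0.3
top mark_arm_grip [311. 233.] theta 1.3 err 30.6
[ 0.57996502 -0.12101072  0.24158646]
row [-0.4276  0.1598  0.14  ] spin 0.0036 | tool x yaw 1.8298 tilt [ 0.  0. -1.] pos [0.448  0.0652 0.37  ] j6 -0.27
```

```bash
python3 -m creep '[[0.5,-0.2,0.08,0,0.003],[0.5,-0.4276,0.1598,0,0.0055],[0.5,-0.4276,0.1598,0,0.0055],[0.5,-0.4276,0.1598,0,0.0055],[0.5,-0.4276,0.1598,0,0.0055],[0.5,-0.4276,0.1598,0,0.0055],[0.5,-0.4276,0.1598,0,0.0055]]'
python3 - <<'E'
from h import *
t=grip(1,1.8); rows(list(t[:2])+[t[2]-.005],JY+np.pi/2)
im=eyes.get_image("wrist"); cv2.imwrite("pics/w2.png",im["frame"][:,:,::-1]); print(proj(im,t))
E
```

```text
clock: 4.1
position: [0.5799, -0.1214, 0.3692]
ee_rot: [-0.001, 0.624, 0.781, -0.0]
contact_force: [-0.4, -0.2, 0.2]
width: 0.0429
gripper_force: 0.0
row [2.000e-04 6.000e-04 2.653e-01] spin -0.0021 | tool x yaw 1.7941 tilt [-0.002  0.001 -1.   ] pos [ 0.5799 -0.1214  0.3692] j6 -0.55
[[319.41561928 195.15413796]]
```

View pics/w2.png

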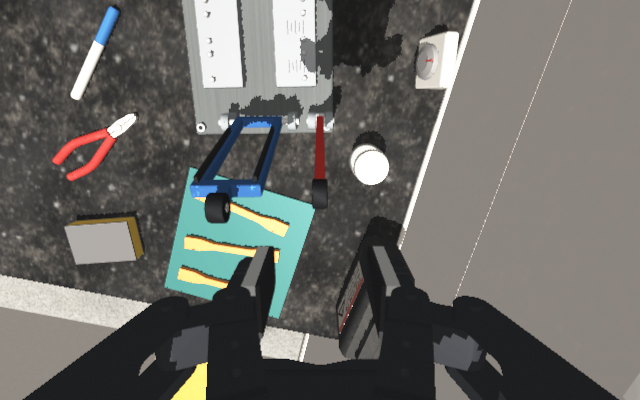

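The black flag disc is at (320,194), within a pixel of its predicted place, so I'll descend and pinch it.

```bash
python3 -m creep '[[0.5,0,0.0006,0.1,-0.002],[0.5,0,0.0006,0.2,-0.002],[0.5,0,0.0006,0.2653,-0.002],[0.5,0,0.0006,0.2653,-0.002],[0,0,0.0006,0.2653,-0.002],[0,0,0.0006,0.2653,-0.002],[0,0,0.0006,0.2653,-0.002],[0,0,0.0006,0.2653,-0.002]]' 40
python3 - <<'E'
from h import *
s,R=tool(); p0=np.array(s["position"]);x0=grip(1,1.8)
rows(x0-[0,0,.005],JY+np.pi/2)
for th in np.r_[np.arange(1.65,0,-.15),0,-.02]:
    d=R.inv().apply(grip(1,th)-x0)/.5; print(round(th,2),np.round(d,4))
E
```

```text
clock: 4.95
position: [0.5792, -0.1215, 0.2404]
ee_rot: [0.001, 0.618, 0.786, -0.001]
contact_force: [-4.8, -1.8, 2.4]
width: 0.0114
gripper_force: 40.8
row [0.0007 0.0017 0.0076] spin 0.0001 | tool x yaw 1.8081 tilt [ 0.    -0.002 -1.   ] pos [ 0.5792 -0.1215  0.2404] j6 -0.56
1.65 [ 0.0613  0.     -0.0097]
1.5 [ 1.233e-01  1.000e-04 -1.010e-02]
1.35 [ 0.1847  0.0002 -0.0012]
1.2 [2.441e-01 2.000e-04 1.680e-02]
1.05 [3.002e-01 3.000e-04 4.340e-02]
0.9 [3.516e-01 3.000e-04 7.810e-02]
0.75 [0.3973 0.0004 0.1201]
0.6 [4.361e-01 4.000e-04 1.684e-01]
0.45 [0.4673 0.0005 0.222 ]
0.3 [0.4902 0.0006 0.2797]
0.15 [0.5042 0.0006 0.3402]
0.0 [0.509  0.0006 0.402 ]
-0.02 [0.5089 0.0006 0.4103]
```

```bash
python3 -m creep '[[0,0.03,0,-0.007,0],[0,0.0613,0,-0.0097,0],[0,0.1233,0,-0.0101,0],[0,0.1847,0,-0.0012,0],[0,0.2441,0,0.0168,0],[0,0.3002,0,0.0434,0],[0,0.3516,0,0.0781,0],[0,0.3973,0,0.1201,0],[0,0.3973,0,0.1201,0]]'
python3 - <<'E'
from h import *
s,R=tool(); q=(s["position"]+[0,0,.005]-J(0,0,0)); print("theta",np.arctan2(s["position"][2]+.005-.04,(R.apply([1,0,0])@(s["position"]-J(79,-115,0)))))
E
```

```text
clock: 5.85
position: [0.5318, 0.0753, 0.1779]
ee_rot: [-0.001, 0.618, 0.787, 0.0]
contact_force: [-4.2, 2.2, 3.4]
width: 0.0112
gripper_force: 43.3
theta 0.7428036994538529
```

```bash
python3 -m creep '[[0,0.0388,0,0.0483,0],[0,0.07,0,0.1019,0],[0,0.0929,0,0.1596,0],[0,0.1069,0,0.2201,0],[0,0.1117,0,0.2819,0],[0,0.1117,0,0.29,0],[0,0.1117,0,0.29,0],[0,0.1117,0,0.29,0],[0,0.1117,0,0.29,0]]'
python3 - <<'E'
from h import *
rows(grip(1,0)-[0,0,.005])
E
```

```text
clock: 6.75
position: [0.519, 0.1284, 0.0336]
ee_rot: [-0.002, 0.619, 0.785, 0.0]
contact_force: [-6.2, 7.1, 0.2]
width: 0.011
gripper_force: 49.2
row [-0.0053  0.0016 -0.0029] spin 0 | tool x yaw 1.8066 tilt [-0.003  0.003 -1.   ] pos [0.519  0.1284 0.0336] j6 -0.13
```

```bash
python3 -m creep '[[0,-0.004,0,0.012,0],[0,-0.004,0,0.012,0],[0,-0.004,0,0.012,0],[0,-0.004,0,0.012,0]]'; python3 -c "
from h import *
s,R=tool();print(s['contact_force'],s['moment'],s['position'])
im=eyes.get_image('side'); f=im['frame'][130:270,230:430]; cv2.imwrite('pics/s2.png',cv2.resize(f,None,fx=4,fy=4,interpolation=cv2.INTER_CUBIC)[:,:,::-1])"
```

```text
clock: 7.15
position: [0.5193, 0.1282, 0.0318]
ee_rot: [-0.003, 0.62, 0.785, 0.002]
contact_force: [-14.7, 11.9, 31.5]
width: 0.0113
gripper_force: 54.5
[-14.73981473  11.87947699  31.52703744] [ 1.58069916  2.24481431 -0.02062265] [0.51928407 0.12817209 0.03183277]
```

View pics/s2.png

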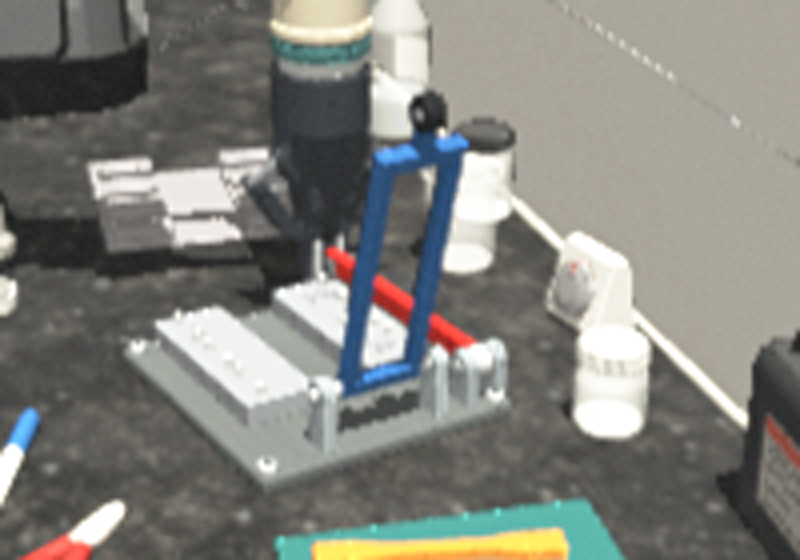

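The flag lies across the lanes in its fork and the wrist reads 31 N upward from the stop, so it is fully down. I'll release it, rise and go to the mat.

```bash
python3 -m creep '[[0.6,0.002,0,-0.005,0],[0.6,0.002,0,-0.005,0],[0.6,0.002,0,-0.005,0],[0.6,0.002,0,-0.1,0],[0.6,0.002,0,-0.2,0],[0.6,0.002,0,-0.4,0.02],[0.6,0.002,0,-0.64,0.04],[0.6,0.002,0,-0.64,0.06],[0.6,0.002,0,-0.64,0.08],[0.6,0.002,0,-0.64,0.1]]' 40;python3 -c "
from h import *
rows([.535,-.303,.36],0);rows([.535,-.303,.25],0)"
```

```text
clock: 8.2
position: [0.5229, 0.1252, 0.3521]
ee_rot: [0.002, 0.833, 0.554, 0.004]
contact_force: [0.8, -0.3, 0.1]
width: 0.0512
gripper_force: 0.0
row [-0.7805  0.3535 -0.0164] spin 0.1868 | tool x yaw 1.1738 tilt [ 0.01   0.001 -1.   ] pos [0.5229 0.1252 0.3521] j6 0.5
row [-0.7815  0.3516  0.2036] spin 0.1868 | tool x yaw 1.1738 tilt [ 0.01   0.001 -1.   ] pos [0.5229 0.1252 0.3521] j6 0.5
```

```bash
python3 -m creep '[[0.8,-0.09,0.04,-0.015,0.024],[0.8,-0.18,0.08,-0.015,0.047],[0.8,-0.27,0.12,-0.015,0.07],[0.8,-0.36,0.16,-0.015,0.094],[0.8,-0.45,0.2,-0.015,0.117],[0.8,-0.54,0.24,-0.015,0.14],[0.8,-0.63,0.28,-0.015,0.163],[0.8,-0.7805,0.3535,0.02,0.1868],[0.8,-0.7805,0.3535,0.2,0.1868],[0.8,-0.7805,0.3535,0.2,0.1868]]'; python3 -m creep '[[0.8,0,0,0,0],[0.8,0,0,0,0],[0.8,0,0,0,0],[0.8,0,0,0,0],[0.8,0,0,0,0]]'
python3 - <<'E'
from h import *
rows([.535,-.303,.25],0)
im=eyes.get_image("wrist"); np.save("pics/w3.npy",im,allow_pickle=True); cv2.imwrite("pics/w3.png",im["frame"][:,:,::-1])
for r in eyes.regions_of("wrist","bar_1"): print(round(r["confidence"],2),r["bbox"],rect(im,r["mask"],.011))
hsv=cv2.cvtColor(im["frame"],cv2.COLOR_RGB2HSV); m=cv2.inRange(hsv,(8,120,90),(30,255,255))
n,L,st,_=cv2.connectedComponentsWithStats(m)
for i in range(1,n):
    if st[i,4]>400: print(st[i],rect(im,L==i,.011))
E
```

```text
clock: 9.2
position: [0.5358, -0.3049, 0.2489]
ee_rot: [0.001, 1.0, 0.002, 0.001]
contact_force: [0.2, 0.7, -1.4]
width: 0.0682
gripper_force: 0.0
clock: 9.7
position: [0.5362, -0.3013, 0.2519]
ee_rot: [0.001, 1.0, 0.004, 0.002]
contact_force: [0.9, 0.3, 0.4]
width: 0.0685
gripper_force: 0.0
row [-0.0025  0.0035  0.0038] spin 0.0011 | tool x yaw 0.0071 tilt [ 0.004 -0.002 -1.   ] pos [ 0.5362 -0.3013  0.2519] j6 0.94
0.65 [308.7, 157.3, 332.9, 279.2] [ 476.6 -303.5  151.3   20.     3.1]
0.56 [364.6, 161.7, 396.7, 280.7] [ 473.3 -369.2  151.1   22.1   -4.5]
[  538   131   102   134 12078] [ 5.009e+02 -6.285e+02  1.604e+02  1.293e+02  4.000e-01]
[ 246  150   40  123 1643] [ 482.5 -236.5  150.8   20.8  -12.8]
[ 310  155   23  122 1224] [ 477.  -302.8  150.3   20.4    3.2]
[362 159  33 121 845] [ 473.6 -369.3  150.2   20.7   -4.4]
[308 319  58  40 510] [ 301.  -323.8   65.3   64.8  -72.8]
```

View pics/w3.png

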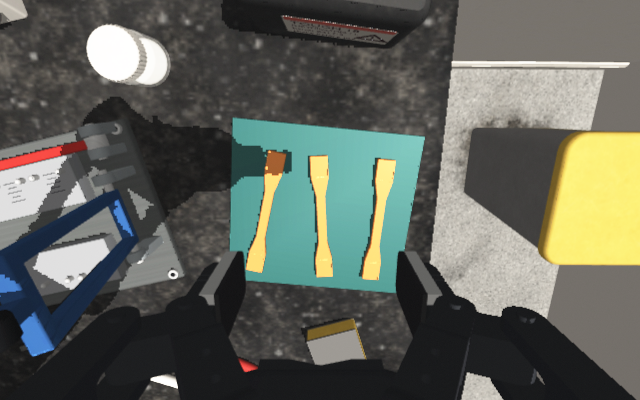

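Three clean bars, at pixels (267,211), (320,216) and (378,219), with measured sizes of 150 x 20 mm. I'll grasp the middle one (B) first.

```bash
python3 -c "
from h import *
rows([.477,-.3028,.06],np.radians(3.2));rows([.477,-.3028,.018],np.radians(3.2))"
```

```text
row [-0.1184  0.0019  0.3816] spin -0.0078 | tool x yaw 0.0068 tilt [ 0.002 -0.001 -1.   ] pos [ 0.5358 -0.3012  0.2509] j6 0.94
row [-0.1186  0.0017  0.4656] spin -0.0078 | tool x yaw 0.0068 tilt [ 0.002 -0.001 -1.   ] pos [ 0.5358 -0.3012  0.2509] j6 0.94
```

```bash
python3 -m creep '[[0.45,-0.06,0.0018,0.1,-0.0078],[0.45,-0.1184,0.0019,0.2,-0.0078],[0.45,-0.1184,0.0019,0.3,-0.0078],[0.45,-0.1184,0.0019,0.3816,-0.0078],[0.45,-0.1184,0.0019,0.3816,-0.0078],[0.45,-0.1184,0.0019,0.3816,-0.0078],[0.45,-0.1184,0.0019,0.3816,-0.0078]]'; python3 -c "
from h import *
rows([.477,-.3028,.018],np.radians(3.2))"
```

```text
clock: 10.5
position: [0.4782, -0.3042, 0.061]
ee_rot: [0.002, 1.0, 0.028, 0.002]
contact_force: [-0.5, -0.5, 0.5]
width: 0.0385
gripper_force: 0.0
row [-0.0025 -0.0032  0.086 ] spin -0.0001 | tool x yaw 0.0553 tilt [ 0.004 -0.003 -1.   ] pos [ 0.4782 -0.3042  0.061 ] j6 0.83
```

```bash
python3 -m creep '[[0.45,-0.0025,-0.003,0.05,0],[0.45,-0.0025,-0.003,0.086,0],[0.45,-0.0025,-0.003,0.086,0],[0.45,-0.0025,-0.003,0.086,0],[0,-0.0025,-0.003,0.086,0],[0,-0.0025,-0.003,0.086,0],[0,-0.0025,-0.003,0.086,0],[0,-0.0025,-0.003,0.086,0],[0,-0.0025,-0.003,0.086,0]]' 50; python3 -c "
from h import *
rows(J(-12,0,340),JY)"
```

```text
clock: 11.4
position: [0.4757, -0.3018, 0.0175]
ee_rot: [0.001, 1.0, 0.027, 0.001]
contact_force: [0.3, 1.7, 7.6]
width: 0.008
gripper_force: 51.6
row [-0.008  -0.6345 -0.6459] spin -0.0289 | tool x yaw 0.0547 tilt [ 0.002 -0.001 -1.   ] pos [ 0.4757 -0.3018  0.0175] j6 0.83
```

```bash
python3 -m creep '[[0,0,0,-0.06,0],[0,0,0,-0.14,0],[0,0,0,-0.22,0],[0,0,0,-0.3,0],[0,0,0,-0.38,0],[0,0,0,-0.46,0],[0,0,0,-0.54,0],[0,0,0,-0.6459,0],[0,0,0,-0.6459,0],[0,0,0,-0.6459,0]]'; python3 -c "
from h import *
rows(J(-12,46,340),JY)"
```

```text
clock: 12.4
position: [0.475, -0.3016, 0.3408]
ee_rot: [0.001, 1.0, 0.027, 0.002]
contact_force: [0.1, 0.7, -0.7]
width: 0.0082
gripper_force: 49.8
row [-2.470e-02 -7.256e-01 -7.000e-04] spin -0.0289 | tool x yaw 0.055 tilt [ 0.003 -0.003 -1.   ] pos [ 0.475  -0.3016  0.3408] j6 0.83
```

```bash
python3 -m creep '[[0,-0.0025,-0.08,0,-0.003],[0,-0.005,-0.16,0,-0.006],[0,-0.008,-0.24,0,-0.01],[0,-0.011,-0.32,0,-0.014],[0,-0.014,-0.4,0,-0.018],[0,-0.017,-0.48,0,-0.022],[0,-0.02,-0.56,0,-0.026],[0,-0.0247,-0.64,0,-0.0289],[0,-0.0247,-0.7256,0,-0.0289],[0,-0.0247,-0.7256,0,-0.0289]]'; python3 -c "
from h import *
rows(J(-12,46,100),JY)"
```

```text
clock: 13.4
position: [0.4404, 0.0647, 0.3368]
ee_rot: [-0.002, 0.993, 0.121, -0.002]
contact_force: [0.5, -0.6, 0.0]
width: 0.0083
gripper_force: 49.8
row [0.0037 0.0124 0.4736] spin 0.001 | tool x yaw 0.243 tilt [-0.004  0.003 -1.   ] pos [0.4404 0.0647 0.3368] j6 1.31
```

```bash
python3 -m creep '[[0,0,0,0.09,0],[0,0,0,0.18,0],[0,0,0,0.27,0],[0,0,0,0.36,0],[0,0,0,0.45,0],[0,0,0,0.47,0],[0,0,0,0.47,0],[0,0,0,0.47,0]]'
python3 - <<'E'
from h import *
rows(J(-12,46,100),JY)
im=eyes.get_image("wrist"); np.save("pics/w4.npy",im,allow_pickle=True); cv2.imwrite("pics/w4.png",im["frame"][:,:,::-1])
s,R=tool()
# bar's tip expected in tool frame: 12 mm ahead of TCP
for dx in (-75,-30,0,30,75): print(dx,proj(im,s["position"]+R.apply([dx/1e3,0,.007])).round(1))
for y in (-15,15): print("pin",y+46,proj(im,[J(60,46+y,39),J(-60,46+y,39)]).round(1))
E
```

```text
clock: 14.2
position: [0.4437, 0.0598, 0.1047]
ee_rot: [0.0, 0.993, 0.118, 0.001]
contact_force: [0.5, -0.3, 0.5]
width: 0.0081
gripper_force: 49.8
row [-0.0018 -0.0006  0.0094] spin -0.0001 | tool x yaw 0.2362 tilt [ 0.002 -0.    -1.   ] pos [0.4437 0.0598 0.1047] j6 1.31
-75 [[320.3 399.2]]
-30 [[320.3 325.3]]
0 [[320.3 269. ]]
30 [[320.3 205.9]]
75 [[320.4  95.5]]
pin 31 [[346.3 105.5]
 [342.3 293. ]]
pin 61 [[293.  105.5]
 [297.2 293. ]]
```

View pics/w4.png

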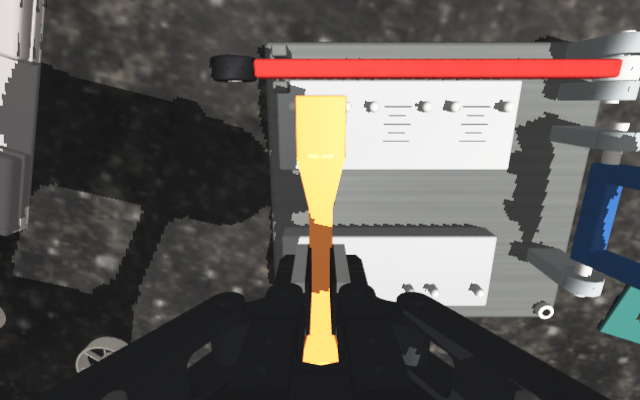

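The bar is held square: its far end is at (321,96) as predicted, between lane pins at (293,106) and (347,106). The flag is at row 68. I'll lower it to just above the pins.

```bash
python3 -m creep '[[0,0.007,0,0.05,0],[0,0.007,0,0.094,0],[0,0.007,0,0.094,0],[0,0.007,0,0.094,0],[0,0.007,0,0.094,0]]'
python3 - <<'E'
from h import *
rows(J(-7,46,45),JY)
im=eyes.get_image("wrist");s,R=tool()
hsv=cv2.cvtColor(im["frame"],cv2.COLOR_RGB2HSV); m=cv2.inRange(hsv,(8,120,90),(32,255,255))
n,L,st,_=cv2.connectedComponentsWithStats(m); i=1+np.argmax(st[1:,4]);print(st[i]); ys,xs=np.where(L==i)
for y in (110,130): print(y,xs[ys==y].min(),xs[ys==y].max())
print(proj(im,s["position"]+R.apply([.075,0,.007])))
E
```

```text
clock: 14.75
position: [0.4474, 0.0609, 0.0583]
ee_rot: [0.0, 0.993, 0.118, 0.002]
contact_force: [0.4, 0.9, -0.7]
width: 0.008
gripper_force: 49.8
row [ 0.0003 -0.0002  0.0266] spin 0.0 | tool x yaw 0.2366 tilt [ 0.004 -0.    -1.   ] pos [0.4474 0.0609 0.0583] j6 1.32
[ 301  177   38  189 1773]Traceback (most recent call last):
  File "<stdin>", line 6, in <module>
    return umr_minimum(a, axis, None, out, keepdims, initial, where)
ValueError: zero-size array to reduction operation minimum which has no identity
```

```bash
python3 -m creep '[[0,0.0003,0,0.01,0],[0,0.0003,0,0.018,0],[0,0.0003,0,0.024,0],[0,0.0003,0,0.024,0],[0,0.0003,0,0.024,0]]'; python3 -c "
from h import *
rows(J(-7,46,45),JY)"
```

```text
clock: 15.3
position: [0.446, 0.061, 0.0445]
ee_rot: [-0.0, 0.993, 0.118, -0.0]
contact_force: [-0.5, 0.4, 1.9]
width: 0.0085
gripper_force: 50.1
row [ 0.0032  0.0006 -0.001 ] spin -0.0 | tool x yaw 0.2365 tilt [-0.  0. -1.] pos [0.446  0.061  0.0445] j6 1.32
```

```bash
python3 -m creep '[[0,0.006,0,0,0],[0,0.012,0,0,0],[0,0.016,0,0,0],[0,0.02,0,0,0],[0,0.024,0,0,0],[0,0.026,0,0,0],[0,0.026,0,0,0]]' 20; python3 -c "
from h import *
rows(J(0,46,45),JY)"
```

```text
clock: 16.0
position: [0.4533, 0.0628, 0.0445]
ee_rot: [0.001, 0.993, 0.119, -0.006]
contact_force: [-11.4, -6.3, 15.4]
width: 0.008
gripper_force: 51.6
row [ 0.0021  0.0007 -0.0011] spin 0.0003 | tool x yaw 0.2384 tilt [-0.011 -0.003 -1.   ] pos [0.4533 0.0628 0.0445] j6 1.32
```

```bash
python3 -m creep '[[0.3,0,0,0,0],[0.3,0,0,0,0],[0.3,0,0,0,0],[0.3,0,0,-0.04,0],[0.3,0,0,-0.12,0],[0.3,0,0,-0.12,0],[0.3,0,0,-0.12,0]]' 50
python3 - <<'E'
from h import *
im=eyes.get_image("wrist"); np.save("pics/w5.npy",im,allow_pickle=True); cv2.imwrite("pics/w5.png",im["frame"][:,:,::-1])
print(proj(im,[J(75,36,38),J(75,56,38),J(-75,36,38),J(-75,56,38),J(75,46,38)]).round(1))
rows(J(-5,-20,340))
E
```

```text
clock: 16.7
position: [0.4598, 0.0642, 0.1053]
ee_rot: [0.0, 0.993, 0.118, 0.002]
contact_force: [-0.9, 0.3, 0.7]
width: 0.0256
gripper_force: 0.0
[[338.  108.7]
 [302.9 108.6]
 [334.7 331.9]
 [306.  331.9]
 [320.5 108.6]]
row [-0.0189  0.1327 -0.4713] spin 0 | tool x yaw 0.2365 tilt [ 0.  0. -1.] pos [0.4587 0.0642 0.1044] j6 1.32
```

View pics/w5.png

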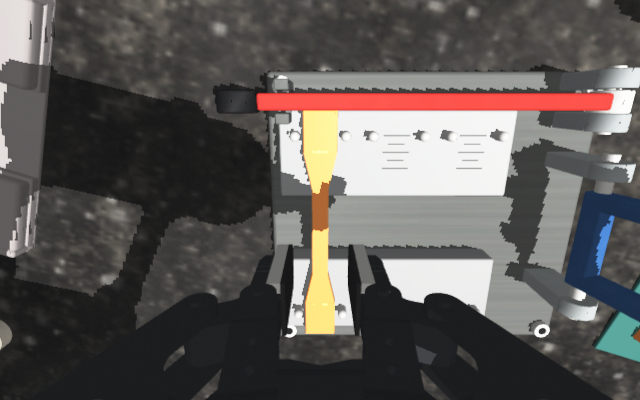

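Bar B sits in its lane between pins at (295,136) and (346,136), end at row 110 touching the flag. Next is the mat again.

```bash
python3 -m creep '[[0.45,0,0,-0.08,0],[0.45,0,0,-0.18,0],[0.45,0,0,-0.28,0],[0.45,0,0,-0.38,0],[0.45,0,0,-0.4713,0],[0.45,0,0,-0.4713,0]]' 50; python3 -c "
from h import *
rows([.535,-.27,.34],0)"
```

```text
clock: 17.35
position: [0.4617, 0.0641, 0.3454]
ee_rot: [0.001, 0.993, 0.118, 0.006]
contact_force: [0.3, -0.4, -0.4]
width: 0.0386
gripper_force: 0.0
row [-0.0142  0.6839  0.0123] spin 0.0377 | tool x yaw 0.2366 tilt [ 0.011  0.    -1.   ] pos [0.4617 0.0641 0.3454] j6 1.32
```

```bash
python3 -m creep '[[0.8,0,0.1,0,0.005],[0.8,-0.002,0.2,0,0.01],[0.8,-0.004,0.3,0,0.015],[0.8,-0.006,0.4,0,0.02],[0.8,-0.009,0.5,0,0.028],[0.8,-0.0142,0.6,0,0.0377],[0.8,-0.0142,0.6839,0.05,0.0377],[0.8,-0.0142,0.6839,0.18,0.0377],[0.8,-0.0142,0.6839,0.18,0.0377],[0.8,-0.0142,0.6839,0.18,0.0377]]'
cat >> h.py <<'E'
def bars(im,z=.011):
    hsv=cv2.cvtColor(im["frame"],cv2.COLOR_RGB2HSV); m=cv2.inRange(hsv,(8,120,90),(30,255,255))
    n,L,st,_=cv2.connectedComponentsWithStats(m)
    for i in range(1,n):
        if st[i,4]>300:
            r=rect(im,L==i,z)
            if 100<r[2]<180 and r[3]<50: print("bar",st[i],r)
E
python3 - <<'E'
from h import *
bars(eyes.get_image("wrist"))
rows([.4825,-.2365,.06],np.radians(-12.8))
E
```

```text
clock: 18.35
position: [0.5295, -0.2691, 0.2441]
ee_rot: [-0.003, 1.0, -0.001, -0.005]
contact_force: [-0.3, -0.3, 0.5]
width: 0.0684
gripper_force: 0.0
bar [ 274  143   42  125 1421] [ 482.4 -236.2  150.7   20.2  -12.8]
bar [392 150  37 125 559] [ 473.7 -367.6  150.7   19.7   -5. ]
bar [   0  178   37   84 1065] [466.1  91.8 102.   22.8  10.2]
row [-0.095  -0.0649  0.3747] spin 0.0354 | tool x yaw -0.0008 tilt [-0.005  0.004 -1.   ] pos [ 0.5309 -0.2696  0.247 ] j6 0.98
```

```bash
python3 -m creep '[[0.45,-0.05,-0.03,0.1,0.02],[0.45,-0.095,-0.0649,0.2,0.0354],[0.45,-0.095,-0.0649,0.3,0.0354],[0.45,-0.095,-0.0649,0.37,0.0354],[0.45,-0.095,-0.0649,0.37,0.0354],[0.45,-0.095,-0.0649,0.37,0.0354],[0.45,-0.095,-0.0649,0.37,0.0354]]'; python3 -c "
from h import *
rows([.4825,-.2364,.018],np.radians(-12.8))"
```

```text
clock: 19.1
position: [0.4872, -0.2392, 0.0682]
ee_rot: [0.001, 0.994, -0.111, 0.003]
contact_force: [-0.4, 1.0, 0.4]
width: 0.0385
gripper_force: 0.0
row [-0.011  -0.0037  0.1003] spin 0.0001 | tool x yaw -0.2225 tilt [ 0.006 -0.004 -1.   ] pos [ 0.4872 -0.2392  0.0682] j6 1.21
```

```bash
python3 -m creep '[[0.45,-0.009,-0.003,0.05,0],[0.45,-0.009,-0.003,0.099,0],[0.45,-0.009,-0.003,0.099,0],[0.45,-0.009,-0.003,0.099,0],[0,-0.009,-0.003,0.099,0],[0,-0.009,-0.003,0.099,0],[0,-0.009,-0.003,0.099,0],[0,-0.009,-0.003,0.099,0],[0,-0.009,-0.003,0.04,0]]' 50; python3 -c "
from h import *
rows(J(-12,0,340),JY)"
```

```text
clock: 20.0
position: [0.4784, -0.2339, 0.0437]
ee_rot: [-0.001, 0.994, -0.111, -0.003]
contact_force: [-0.6, 0.0, -0.2]
width: 0.0082
gripper_force: 49.6
row [-0.162  -0.4761 -0.5906] spin -0.0731 | tool x yaw -0.2229 tilt [-0.005  0.004 -1.   ] pos [ 0.4784 -0.2339  0.0437] j6 1.21
```

```bash
python3 -m creep '[[0,0,0.01,-0.1,0],[0,0,0.01,-0.2,0],[0,0,0.01,-0.3,0],[0,0,0.01,-0.4,0],[0,0,0.01,-0.5,0],[0,0,0,-0.5906,0],[0,-0.02,-0.06,-0.5906,-0.009],[0,-0.04,-0.12,-0.5906,-0.018],[0,-0.06,-0.18,-0.5906,-0.027],[0,-0.08,-0.24,-0.5906,-0.037]]'; python3 -c "
from h import *
rows(J(-12,0,340),JY)"
```

```text
clock: 21.0
position: [0.4672, -0.108, 0.3411]
ee_rot: [0.0, 1.0, 0.006, 0.0]
contact_force: [0.6, -0.3, -0.0]
width: 0.0085
gripper_force: 49.6
row [-0.0244 -0.2468  0.0022] spin -0.0358 | tool x yaw 0.0116 tilt [ 0.001 -0.    -1.   ] pos [ 0.4672 -0.108   0.3411] j6 1.19
```

```bash
python3 -m creep '[[0,-0.008,-0.08,0,-0.012],[0,-0.016,-0.16,0,-0.024],[0,-0.0244,-0.2468,0.03,-0.0358],[0,-0.0244,-0.2468,0.12,-0.0358],[0,-0.0244,-0.2468,0.22,-0.0358],[0,-0.0244,-0.2468,0.32,-0.0358],[0,-0.0244,-0.2468,0.42,-0.0358],[0,-0.0244,-0.2468,0.47,-0.0358],[0,-0.0244,-0.2468,0.47,-0.0358],[0,-0.0244,-0.2468,0.47,-0.0358]]'
cat >> h.py <<'E'
def held(im):
    "bright amber bar end held in the jaws: pixel row of its far end, columns near it, against prediction"
    s,R=tool(); hsv=cv2.cvtColor(im["frame"],cv2.COLOR_RGB2HSV); m=cv2.inRange(hsv,(8,80,60),(35,255,255)); m[:,:285]=0; m[:,356:]=0
    ys,xs=np.where(m[:300]); r0=np.min([y for y in range(300) if (xs[ys==y]).size>15])
    for y in (r0,r0+20,r0+40): print("row",y,xs[ys==y].min(),xs[ys==y].max())
    print("end predicted",proj(im,s["position"]+R.apply([.075,0,.007])).round(1))
E
python3 - <<'E'
from h import *
rows(J(-7,0,56),JY); held(eyes.get_image("wrist"))
E
```

```text
clock: 22.0
position: [0.455, 0.014, 0.1063]
ee_rot: [0.0, 0.993, 0.117, 0.0]
contact_force: [0.4, 0.0, -0.0]
width: 0.008
gripper_force: 49.6
row [ 0.0077 -0.0031  0.1006] spin -0.0003 | tool x yaw 0.2346 tilt [ 0.001 -0.    -1.   ] pos [0.455  0.014  0.1063] j6 1.21
row 95 295 343
row 115 295 345
row 135 295 344
end predicted [[321.1  94.6]]
```

```bash
python3 -m creep '[[0,0.0077,-0.002,0.05,0],[0,0.0077,-0.002,0.096,0],[0,0.0077,-0.002,0.096,0],[0,0.0077,-0.002,0.096,0],[0,0.0077,-0.002,0.096,0]]'; python3 -c "
from h import *
rows(J(-7,0,45),JY)"
```

```text
clock: 22.55
position: [0.4596, 0.0157, 0.0594]
ee_rot: [0.0, 0.993, 0.117, 0.002]
contact_force: [-0.2, 0.1, 0.1]
width: 0.0082
gripper_force: 49.6
row [-0.0021 -0.0019  0.0287] spin -0.0003 | tool x yaw 0.2346 tilt [ 0.004 -0.    -1.   ] pos [0.4596 0.0157 0.0594] j6 1.22
```

```bash
python3 -m creep '[[0,-0.001,-0.0015,0.01,-0.0003],[0,-0.001,-0.0015,0.02,-0.0003],[0,-0.001,-0.0015,0.026,-0.0003],[0,-0.001,-0.0015,0.026,-0.0003],[0,0.006,-0.0015,0.026,-0.0003],[0,0.012,-0.0015,0.026,-0.0003],[0,0.017,-0.0015,0.026,-0.0003],[0,0.021,-0.0015,0.026,-0.0003],[0,0.025,-0.0015,0.026,-0.0003],[0,0.025,-0.0015,0.026,-0.0003]]'; python3 -c "
from h import *
rows(J(0,0,45),JY)"
```

```text
clock: 23.55
position: [0.464, 0.0183, 0.0444]
ee_rot: [0.001, 0.993, 0.119, -0.006]
contact_force: [-11.9, -6.8, 16.9]
width: 0.0081
gripper_force: 51.6
row [ 0.0022  0.0011 -0.0012] spin 0.0004 | tool x yaw 0.2393 tilt [-0.013 -0.003 -1.   ] pos [0.464  0.0183 0.0444] j6 1.23
```

Same signature as the first bar: seated and pressed on the flag. I'll release and go for bar C.

```bash
python3 -m creep '[[0.3,0,0,0,0],[0.3,0,0,0,0],[0.3,0,0,0,0],[0.3,0,0,-0.04,0],[0.3,0,0,-0.14,0],[0.3,0,0,-0.24,0],[0.45,0,0,-0.34,0],[0.45,0,0,-0.44,0],[0.45,0,0,-0.54,0],[0.45,0,0,-0.6,0]]' 50
python3 - <<'E'
from h import *
im=eyes.get_image("wrist"); bars(im,.038); rows([.53,-.345,.34],0)
E
```

```text
clock: 24.55
position: [0.4714, 0.0197, 0.3488]
ee_rot: [0.001, 0.993, 0.118, 0.003]
contact_force: [0.6, -0.1, -0.4]
width: 0.0385
gripper_force: 0.0
bar [543 167  55  92 429] [ 478.1 -341.2  139.5   19.3   -4.5]
row [-0.0611  0.7351  0.0276] spin 0.0377 | tool x yaw 0.2368 tilt [ 0.014 -0.001 -1.   ] pos [0.4733 0.0195 0.3526] j6 1.23
```

```bash
python3 -m creep '[[0.8,-0.008,0.09,0,0.005],[0.8,-0.016,0.18,0,0.01],[0.8,-0.024,0.27,0,0.015],[0.8,-0.032,0.36,0,0.02],[0.8,-0.04,0.45,0,0.025],[0.8,-0.05,0.54,0,0.03],[0.8,-0.0611,0.64,0.02,0.0377],[0.8,-0.0611,0.7351,0.1,0.0377],[0.8,-0.0611,0.7351,0.2,0.0377],[0.8,-0.0611,0.7351,0.2,0.0377]]'
python3 - <<'E'
from h import *
bars(eyes.get_image("wrist"))
rows([.4736,-.3685,.06],np.radians(-4.6))
E
```

```text
clock: 25.6
position: [0.5239, -0.3445, 0.2373]
ee_rot: [-0.004, 1.0, -0.001, -0.005]
contact_force: [-0.7, 1.8, -0.5]
width: 0.0684
gripper_force: 0.0
bar [ 331  146   30  128 1055] [ 473.5 -369.1  150.6   20.6   -4. ]
row [-0.0988  0.0517  0.3581] spin 0.0125 | tool x yaw -0.0015 tilt [-0.008  0.007 -1.   ] pos [ 0.5245 -0.344   0.2388] j6 0.88
```

```bash
python3 -m creep '[[0.45,-0.05,0.03,0.1,0.006],[0.45,-0.0988,0.0517,0.2,0.0125],[0.45,-0.0988,0.0517,0.3,0.0125],[0.45,-0.0988,0.0517,0.35,0.0125],[0.45,-0.0988,0.0517,0.35,0.0125],[0.45,-0.0988,0.0517,0.35,0.0125],[0.45,-0.0988,0.0517,0.35,0.0125]]'; python3 -c "
from h import *
rows([.4736,-.3690,.018],np.radians(-4.4))"
```

```text
clock: 26.35
position: [0.4795, -0.3721, 0.073]
ee_rot: [0.002, 0.999, -0.039, 0.003]
contact_force: [0.1, -0.5, 0.4]
width: 0.0385
gripper_force: 0.0
row [-0.0128 -0.0057  0.11  ] spin -0.0002 | tool x yaw -0.0779 tilt [ 0.005 -0.004 -1.   ] pos [ 0.4795 -0.3721  0.073 ] j6 0.87
```

```bash
python3 -m creep '[[0.45,-0.009,-0.004,0.05,0],[0.45,-0.009,-0.004,0.108,0],[0.45,-0.009,-0.004,0.108,0],[0.45,-0.009,-0.004,0.108,0],[0,-0.009,-0.004,0.108,0],[0,-0.009,-0.004,0.108,0],[0,-0.009,-0.004,0.108,0],[0,-0.009,-0.004,0.108,0],[0,-0.009,-0.004,0.04,0],[0,-0.009,-0.004,-0.06,0]]' 50; python3 -c "
from h import *
rows(J(-12,-46,340),JY)"
```

```text
clock: 27.35
position: [0.471, -0.3668, 0.0982]
ee_rot: [-0.002, 0.999, -0.039, -0.002]
contact_force: [-0.0, -0.2, 0.4]
width: 0.008
gripper_force: 50.0
row [-0.069  -0.6735 -0.4802] spin -0.0502 | tool x yaw -0.0789 tilt [-0.005  0.005 -1.   ] pos [ 0.471  -0.3668  0.0982] j6 0.87
```

```bash
python3 -m creep '[[0,0,0,-0.1,0],[0,0,0,-0.2,0],[0,0,0,-0.3,0],[0,0,0,-0.4,0],[0,0,0,-0.4802,0],[0,-0.01,-0.09,-0.4802,-0.007],[0,-0.02,-0.18,-0.4802,-0.014],[0,-0.03,-0.27,-0.4802,-0.021],[0,-0.04,-0.36,-0.4802,-0.028],[0,-0.05,-0.45,-0.4802,-0.035]]'; python3 -c "
from h import *
rows(J(-12,-46,340),JY)"
```

```text
clock: 28.35
position: [0.4647, -0.1403, 0.3403]
ee_rot: [0.0, 0.997, 0.071, 0.001]
contact_force: [1.2, -0.3, -0.4]
width: 0.008
gripper_force: 50.0
row [ 0.0306 -0.2195  0.0006] spin -0.015 | tool x yaw 0.1422 tilt [ 0.001 -0.    -1.   ] pos [ 0.4647 -0.1403  0.3403] j6 0.99
```

```bash
python3 -m creep '[[0,0.01,-0.08,0,-0.005],[0,0.02,-0.16,0,-0.01],[0,0.0306,-0.2195,0,-0.015],[0,0.0306,-0.2195,0.08,-0.015],[0,0.0306,-0.2195,0.18,-0.015],[0,0.0306,-0.2195,0.28,-0.015],[0,0.0306,-0.2195,0.38,-0.015],[0,0.0306,-0.2195,0.47,-0.015],[0,0.0306,-0.2195,0.47,-0.015],[0,0.0306,-0.2195,0.47,-0.015]]'
python3 - <<'E'
from h import *
rows(J(-7,-46,56),JY); held(eyes.get_image("wrist"))
E
```

```text
clock: 29.35
position: [0.4655, -0.0314, 0.1054]
ee_rot: [-0.0, 0.993, 0.117, -0.0]
contact_force: [0.7, 0.5, 0.4]
width: 0.008
gripper_force: 50.0
row [ 0.0086 -0.0042  0.0988] spin -0.0002 | tool x yaw 0.2353 tilt [-0.  0. -1.] pos [ 0.4655 -0.0314  0.1054] j6 1.12
row 99 295 345
row 119 295 345
row 139 296 344
end predicted [[321.9  93.4]]
```

```bash
python3 -m creep '[[0,0.0110,-0.003,0.05,0],[0,0.011,-0.003,0.094,0],[0,0.011,-0.003,0.094,0],[0,0.011,-0.003,0.094,0],[0,0.011,-0.003,0.094,0]]'; python3 -c "
from h import *
rows(J(-5,-46,45),JY)"
```

```text
clock: 29.9
position: [0.472, -0.029, 0.0597]
ee_rot: [0.001, 0.993, 0.117, 0.002]
contact_force: [-0.3, -0.6, 1.2]
width: 0.0082
gripper_force: 50.0
row [-0.0012 -0.0026  0.0295] spin -0.0002 | tool x yaw 0.2351 tilt [ 0.004 -0.001 -1.   ] pos [ 0.472  -0.029   0.0597] j6 1.13
```

```bash
python3 -m creep '[[0,-0.001,-0.002,0.01,-0.0003],[0,-0.001,-0.002,0.02,-0.0003],[0,-0.001,-0.002,0.027,-0.0003],[0,-0.001,-0.002,0.027,-0.0003],[0,0.006,-0.002,0.027,-0.0003],[0,0.012,-0.002,0.027,-0.0003],[0,0.017,-0.002,0.027,-0.0003],[0,0.021,-0.002,0.027,-0.0003],[0,0.025,-0.002,0.027,-0.0003],[0,0.025,-0.002,0.027,-0.0003]]'; python3 -c "
from h import *
rows(J(2,-46,45),JY)"
```

```text
clock: 30.9
position: [0.476, -0.0258, 0.0444]
ee_rot: [0.0, 0.993, 0.12, -0.006]
contact_force: [-14.3, -6.7, 19.6]
width: 0.0078
gripper_force: 52.3
row [ 0.0036  0.0018 -0.0012] spin 0.0006 | tool x yaw 0.2402 tilt [-0.013 -0.002 -1.   ] pos [ 0.476  -0.0258  0.0444] j6 1.14
```

```bash
python3 -m creep '[[0.3,0,0,0,0],[0.3,0,0,0,0],[0.3,0,0,0,0],[0.3,0,0,-0.04,0],[0.3,0,0,-0.14,0],[0.3,0,0,-0.22,0],[0.3,0,0,-0.22,0],[0.3,0,0,-0.22,0]]' 50
python3 - <<'E'
from h import *
im=eyes.get_image("wrist"); cv2.imwrite("pics/w6.png",im["frame"][:,:,::-1])
for y in (46,0,-46): print(proj(im,[J(75,y-10,38),J(75,y+10,38),J(-75,y-10,38),J(-75,y+10,38)]).round(1).tolist())
t=grip(0,1.8); rows(list(t[:2])+[.36],JY+np.pi/2)
E
```

```text
clock: 31.7
position: [0.4829, -0.0247, 0.1548]
ee_rot: [0.0, 0.993, 0.118, 0.001]
contact_force: [-0.4, 0.5, 0.4]
width: 0.025
gripper_force: 0.0
[[205.6, 109.2], [177.5, 109.2], [222.8, 294.4], [199.0, 294.3]]
[[270.2, 109.3], [242.2, 109.3], [277.6, 294.4], [253.8, 294.4]]
[[334.8, 109.4], [306.7, 109.4], [332.4, 294.4], [308.6, 294.4]]
row [-0.0127  0.2335 -0.413 ] spin -0.2499 | tool x yaw 0.2373 tilt [-0.001  0.    -1.   ] pos [ 0.4818 -0.0245  0.1536] j6 1.14
```

View pics/w6.png

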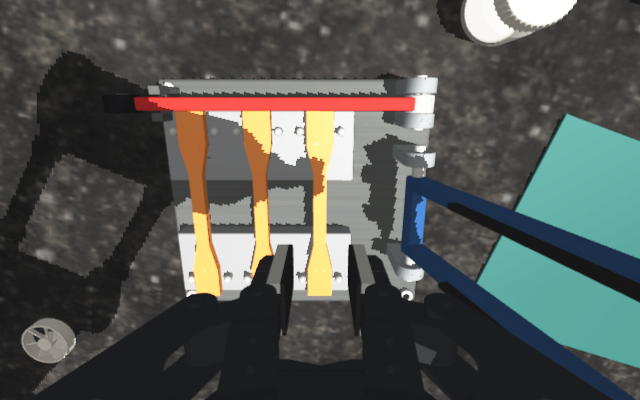

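All three bars lie in their lanes, ends at row 110 on the flag and near ends at about row 296 as predicted. Now the marking arm.

```bash
python3 -m creep '[[0.5,0,0,-0.1,0],[0.5,0,0,-0.2,-0.01],[0.5,0,0,-0.3,-0.03],[0.5,0,0,-0.4,-0.05],[0.5,0,0,-0.413,-0.075],[0.5,0,0.03,-0.413,-0.099],[0.5,0,0.07,-0.413,-0.123],[0.5,-0.005,0.11,-0.413,-0.147],[0.5,-0.01,0.15,-0.413,-0.171],[0.5,-0.0127,0.19,-0.413,-0.195]]' 40; python3 -m creep '[[0.5,0,0,0,-0.02],[0.5,0,0,0,-0.04],[0.5,0,0,0,-0.055],[0.5,0,0,0,-0.055],[0.5,0,0,0,-0.055]]'
python3 - <<'E'
from h import *
t=grip(0,1.8); rows(t-[0,0,.005],JY+np.pi/2)
im=eyes.get_image("wrist"); cv2.imwrite("pics/w7.png",im["frame"][:,:,::-1]); print(proj(im,[t,grip(0,1.75),grip(0,1.85)]))
print([(r["confidence"],r["centre"]) for r in eyes.place_of("wrist","mark_arm_grip")])
E
```

```text
clock: 32.75
position: [0.4979, -0.1191, 0.358]
ee_rot: [-0.002, 0.746, 0.666, -0.001]
contact_force: [0.4, 0.7, -0.0]
width: 0.0428
gripper_force: 0.0
clock: 33.25
position: [0.4981, -0.1184, 0.3589]
ee_rot: [-0.002, 0.624, 0.782, -0.0]
contact_force: [-0.2, -0.0, 0.5]
width: 0.0425
gripper_force: 0.0
row [-0.0438  0.0012  0.2246] spin -0.002 | tool x yaw 1.7949 tilt [-0.003  0.001 -1.   ] pos [ 0.4981 -0.1184  0.3589] j6 -0.59
[[319.76158224 230.28025299]
 [319.58393157 218.65669468]
 [319.93205289 241.06299294]]
[(0.96, [321.3, 239.9]), (0.69, [419.6, 175.8])]
```

View pics/w7.png

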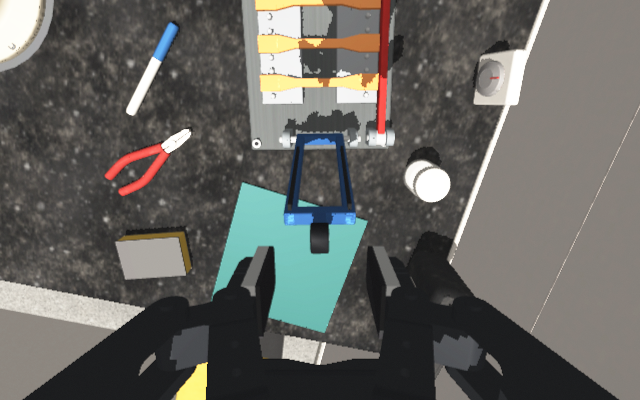

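The arm disc is at (320,237), so theta is about 1.83. I'll pinch it slightly higher to keep the tips off the crossbar.

Run:
```python
from h import *
t=grip(0,1.83); rows(t,JY+np.pi/2)
for th in list(np.r_[np.arange(1.65,0,-.15),0]): print(round(th,2),np.round((grip(0,th)-t)@np.array([[-np.sin(JY),0],[np.cos(JY),0],[0,-1]])/.5,4))
```

```text
row [-0.0556  0.0008  0.2191] spin -0.0019 | tool x yaw 1.7956 tilt [-0.002  0.001 -1.   ] pos [ 0.4982 -0.1185  0.3597] j6 -0.59
1.65 [ 0.0734 -0.0125]
1.5 [ 0.1354 -0.0128]
1.35 [ 0.1968 -0.0038]
1.2 [0.2561 0.0143]
1.05 [0.3121 0.0411]
0.9 [0.3635 0.0759]
0.75 [0.409 0.118]
0.6 [0.4478 0.1664]
0.45 [0.4789 0.2201]
0.3 [0.5016 0.2778]
0.15 [0.5155 0.3383]
0.0 [0.5201 0.4002]
```

```bash
python3 -m creep '[[0.5,-0.0556,0.0008,0.05,-0.0019],[0.5,-0.0556,0.0008,0.12,-0.0019],[0.5,-0.0556,0.0008,0.18,-0.0019],[0.5,-0.0556,0.0008,0.217,-0.0019],[0.5,-0.0556,0.0008,0.217,-0.0019],[0,-0.0556,0.0008,0.217,-0.0019],[0,-0.0556,0.0008,0.217,-0.0019],[0,-0.0556,0.0008,0.217,-0.0019],[0,-0.0556,0.0008,0.217,-0.0019]]' 50; python3 -m creep '[[0,0.035,0,-0.008,0],[0,0.0734,0,-0.0125,0],[0,0.1354,0,-0.0128,0],[0,0.1968,0,-0.0038,0],[0,0.2561,0,0.0143,0],[0,0.3121,0,0.0411,0],[0,0.3635,0,0.0759,0],[0,0.409,0,0.118,0],[0,0.409,0,0.118,0]]'; python3 -c "
from h import *
rows(grip(0,.75),JY+np.pi/2)"
```

```text
clock: 34.25
position: [0.5035, -0.1465, 0.2536]
ee_rot: [-0.0, 0.618, 0.786, -0.002]
contact_force: [-4.7, -2.8, 0.8]
width: 0.0125
gripper_force: 50.8
clock: 35.15
position: [0.4544, 0.0568, 0.1933]
ee_rot: [-0.002, 0.617, 0.787, 0.001]
contact_force: [-5.7, 5.5, 5.7]
width: 0.0126
gripper_force: 56.9
row [-0.0076  0.0027  0.0044] spin 0.0005 | tool x yaw 1.8106 tilt [-0.002  0.004 -1.   ] pos [0.4544 0.0568 0.1933] j6 -0.27
```

```bash
python3 -m creep '[[0,0.036,0,0.0484,0],[0,0.065,0,0.1021,0],[0,0.088,0,0.1598,0],[0,0.101,0,0.2203,0],[0,0.1055,0,0.25,0],[0,0.1055,0,0.27,0],[0,0.1055,0,0.284,0],[0,0.1055,0,0.288,0],[0,0.1055,0,0.288,0]]'; python3 -c "
from h import *
rows(grip(0,0),JY+np.pi/2)"
```

```text
clock: 36.05
position: [0.442, 0.1086, 0.0496]
ee_rot: [-0.004, 0.62, 0.785, 0.002]
contact_force: [-6.2, 17.6, 1.5]
width: 0.0131
gripper_force: 79.6
row [-0.003   0.0027 -0.0009] spin -0.0004 | tool x yaw 1.8045 tilt [-0.004  0.007 -1.   ] pos [0.442  0.1086 0.0496] j6 -0.16
```

Press a little further to confirm the stop, and hold.

```bash
python3 -m creep '[[0,-0.004,0,0.006,0],[0,-0.004,0,0.01,0],[0,-0.004,0,0.014,0],[0,-0.004,0,0.014,0],[0,-0.004,0,0.014,0],[0,-0.004,0,0.014,0]]'
python3 - <<'E'
from h import *
rows(grip(0,0),JY+np.pi/2)
im=eyes.get_image('side'); f=im['frame'][140:270,240:420]; cv2.imwrite('pics/s3.png',cv2.resize(f,None,fx=4.4,fy=4.4,interpolation=cv2.INTER_CUBIC)[:,:,::-1])
E
```

```text
clock: 36.65
position: [0.4421, 0.1079, 0.0428]
ee_rot: [-0.005, 0.62, 0.784, 0.002]
contact_force: [-7.6, 23.7, 1.1]
width: 0.013
gripper_force: 80.4
row [-0.0014  0.0027 -0.0145] spin -0.0007 | tool x yaw 1.8029 tilt [-0.004  0.01  -1.   ] pos [0.4421 0.1079 0.0428] j6 -0.16
```

View pics/s3.png

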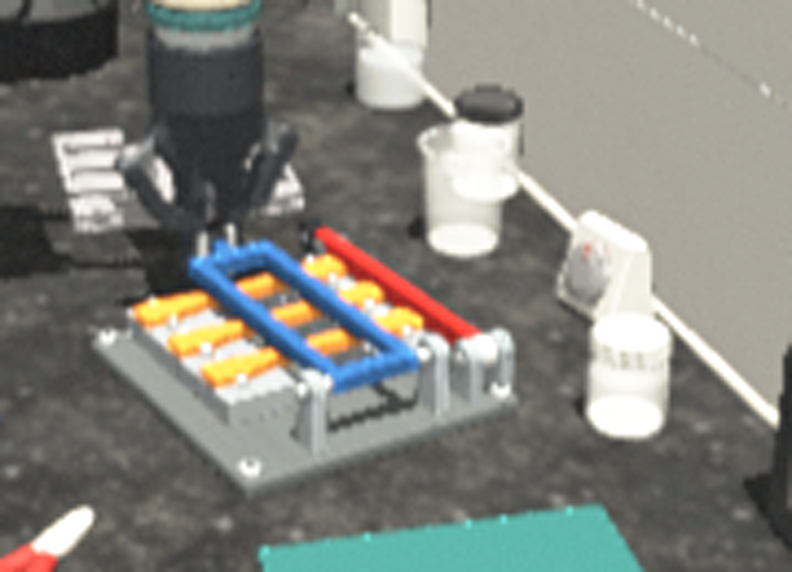

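The arm is nearly level but there is no upward reaction yet. I'll press on in small steps.

```bash
python3 -m creep '[[0,0,0,0.004,0],[0,0,0,0.008,0],[0,0,0,0.008,0]]';python3 -m creep '[[0,0,0,0.004,0],[0,0,0,0.008,0],[0,0,0,0.008,0]]'
```

```text
clock: 37.0
position: [0.4422, 0.1078, 0.0405]
ee_rot: [-0.004, 0.62, 0.784, 0.002]
contact_force: [-10.7, 22.0, 18.0]
width: 0.0131
gripper_force: 83.0
clock: 37.3
position: [0.4423, 0.1078, 0.0399]
ee_rot: [-0.004, 0.62, 0.785, 0.003]
contact_force: [-19.1, 21.0, 53.4]
width: 0.0133
gripper_force: 88.2
```

```bash
python3 -m creep '[[0,0,0,-0.004,0],[0,0,0,-0.004,0],[0,0,0,-0.004,0],[0,0,0,-0.004,0],[0,0,0,-0.004,0]]'
python3 - <<'E'
from h import *
im=eyes.get_image('side')
for cam in ("side",):
    for n,f in (("mark_arm_grip",0),("stop_flag_grip",1)):
        print(n,[(round(r["confidence"],2),r["centre"]) for r in eyes.place_of(cam,n)][:2],proj(im,grip(f,0)),proj(im,grip(f,.05)))
hsv=cv2.cvtColor(im["frame"],cv2.COLOR_RGB2HSV); m=cv2.inRange(hsv,(105,150,60),(125,255,255))
print(proj(im,[J(-30,-115,50),J(30,-115,50),J(-30,70,50),J(30,70,50)]).round(1).tolist())
f=im['frame'][180:250,270:350]; cv2.imwrite('pics/s4.png',cv2.resize(f,None,fx=8,fy=8,interpolation=cv2.INTER_CUBIC)[:,:,::-1])
s,R=tool();a=s["position"]; print((a-J(0,-115,0))@np.array([-np.sin(JY),np.cos(JY),0]),(a-J(0,0,0))@np.array([np.cos(JY),np.sin(JY),0]),a[2])
E
```

```text
clock: 37.8
position: [0.4423, 0.1077, 0.0403]
ee_rot: [-0.004, 0.62, 0.784, 0.003]
contact_force: [-15.7, 20.9, 36.4]
width: 0.0127
gripper_force: 85.6
mark_arm_grip [(0.85, [281.0, 195.8])] [[287.71501641 195.24349708]] [[287.64507297 192.12357438]]
stop_flag_grip [(0.69, [307.6, 193.4])] [[310.51252702 192.58286916]] [[310.52331262 189.55258757]]
[[314.7, 226.2], [334.0, 220.5], [282.1, 200.2], [300.1, 195.7]]
0.20761876562299525 -0.0012725950950735268 0.04025611673647877
```

View pics/s4.png

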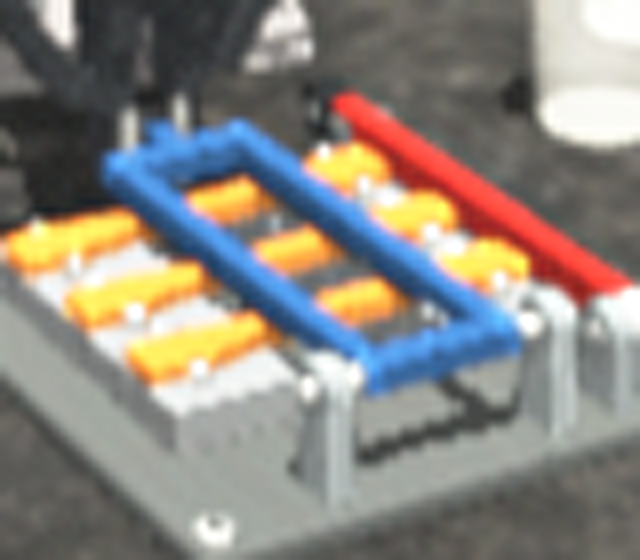

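The frame is level on the bars with a stiff 36–53 N stop reaction, and all bars still touch the flag. Marking is done, so I'll swing the arm back up.

Run:
```python
import numpy as np
r=.2078;p0=-.047
for p in [.1,.25,.4,.55,.7,.85,1.0,1.15,1.3,1.45,1.6,1.7,1.75]: print(p,np.round([r*(np.cos(p)-np.cos(p0))/.5,-r*(np.sin(p)-np.sin(p0))/.5],4))
```

```text
0.1 [-0.0016 -0.061 ]
0.25 [-0.0125 -0.1223]
0.4 [-0.0323 -0.1814]
0.55 [-0.0608 -0.2368]
0.7 [-0.0973 -0.2873]
0.85 [-0.1409 -0.3318]
1.0 [-0.1906 -0.3692]
1.15 [-0.2454 -0.3989]
1.3 [-0.304 -0.42 ]
1.45 [-0.3651 -0.4321]
1.6 [-0.4273 -0.4349]
1.7 [-0.4687 -0.4317]
1.75 [-0.4892 -0.4285]
```

```bash
python3 -m creep '[[0,-0.0016,0,-0.05,0],[0,-0.0125,0,-0.1223,0],[0,-0.0323,0,-0.1814,0],[0,-0.0608,0,-0.2368,0],[0,-0.0973,0,-0.2873,0],[0,-0.1409,0,-0.3318,0],[0,-0.1906,0,-0.3692,0],[0,-0.2454,0,-0.3989,0],[0,-0.2454,0,-0.3989,0]]' 50; python3 -m creep '[[0,-0.0586,0,-0.0211,0],[0,-0.1197,0,-0.0332,0],[0,-0.1819,0,-0.036,0],[0,-0.2233,0,-0.0328,0],[0,-0.2438,0,-0.0296,0],[0,-0.2438,0,-0.0296,0],[0,-0.2438,0,-0.0296,0]]'
python3 - <<'E'
from h import *
s,R=tool();a=s["position"]; y=(a-J(0,-115,0))@np.array([-np.sin(JY),np.cos(JY),0]); print(np.hypot(y,a[2]-.05),np.arctan2(a[2]-.05,y))
E
```

```text
clock: 38.85
position: [0.4729, -0.0198, 0.2368]
ee_rot: [0.0, 0.619, 0.785, -0.002]
contact_force: [-3.2, -2.6, -2.4]
width: 0.0132
gripper_force: 69.5
clock: 39.55
position: [0.5005, -0.1345, 0.2495]
ee_rot: [-0.002, 0.618, 0.786, -0.001]
contact_force: [-5.3, -0.5, -7.9]
width: 0.0131
gripper_force: 62.9
0.20378953137276423 1.7760600595673153
```

```bash
python3 -m creep '[[0.5,0,0,0,0],[0.5,0,0,0,0],[0.5,0,0,-0.05,0],[0.5,0,0,-0.15,0],[0.5,0,0,-0.2,0],[0.5,0,0,-0.2,0],[0.5,0,0,-0.2,0]]' 50
python3 - <<'E'
from h import *
rows(grip(1,0)+[0,0,.15],JY+np.pi/2)
im=eyes.get_image("side")
for f,n in ((0,"mark_arm_grip"),(1,"stop_flag_grip")):
    ths=np.arange(0,1.96,.01)
    for r in eyes.place_of("side",n)[:1]:
        e=[np.linalg.norm(proj(im,grip(f,t))[0]-r["centre"]) for t in ths]; print(n,ths[np.argmin(e)],min(e))
E
```

```text
clock: 40.25
position: [0.5034, -0.1353, 0.352]
ee_rot: [0.003, 0.618, 0.786, 0.001]
contact_force: [-0.6, -0.1, -0.2]
width: 0.0428
gripper_force: 0.0
row [0.5006 0.1552 0.3232] spin 0.0003 | tool x yaw 1.8095 tilt [ 0.005 -0.002 -1.   ] pos [ 0.5034 -0.1353  0.352 ] j6 -0.63
mark_arm_grip 1.7 3.1348622503475716
stop_flag_grip 0.0 5.512553642587548
```

```bash
python3 -m creep '[[0.5,0.09,0.03,0,0],[0.5,0.18,0.06,0,0],[0.5,0.27,0.09,0.05,0],[0.5,0.36,0.12,0.12,0],[0.5,0.45,0.15,0.2,0],[0.5,0.5006,0.1552,0.3,0],[0.5,0.5006,0.1552,0.3232,0],[0.5,0.5006,0.1552,0.3232,0],[0.5,0.5006,0.1552,0.3232,0]]' 40
python3 - <<'E'
from h import *
rows(grip(1,0)-[0,0,.003],JY+np.pi/2)
im=eyes.get_image("wrist"); print(proj(im,[grip(1,0),J(79,92,52)])); print([(r["confidence"],r["centre"]) for r in eyes.place_of("wrist","stop_flag_grip")])
E
```

```text
clock: 41.3
position: [0.5184, 0.1262, 0.1879]
ee_rot: [-0.001, 0.618, 0.786, -0.001]
contact_force: [0.7, 0.7, 1.0]
width: 0.0428
gripper_force: 0.0
row [-0.0015  0.0046  0.3019] spin 0.0004 | tool x yaw 1.8099 tilt [-0.002 -0.001 -1.   ] pos [0.5184 0.1262 0.1879] j6 -0.13
[[321.76530212 189.65223842]
 [321.81377013 193.39477525]]
[]
```

```bash
python3 -m creep '[[0.5,-0.0015,0.004,0.09,0],[0.5,-0.0015,0.004,0.18,0],[0.5,-0.0015,0.004,0.26,0],[0.5,-0.0015,0.004,0.3,0],[0.5,-0.0015,0.004,0.3,0],[0,-0.0015,0.004,0.3,0],[0,-0.0015,0.004,0.3,0],[0,-0.0015,0.004,0.3,0],[0,-0.0015,0.004,0.3,0]]' 40
python3 - <<'E'
from h import *
rows(grip(1,0),JY+np.pi/2)
s,R=tool();a=s["position"]; y=(a-J(0,-115,0))@np.array([-np.sin(JY),np.cos(JY),0]); r=np.hypot(y,a[2]-.04);p0=np.arctan2(a[2]-.04,y);print(r,p0)
for p in [.12,.27,.42,.57,.72,.87,1.02,1.17,1.32,1.47,1.62,1.72,1.78]: print(p,np.round([r*(np.cos(p)-np.cos(p0))/.5,-r*(np.sin(p)-np.sin(p0))/.5],4))
E
```

```text
clock: 42.3
position: [0.5199, 0.1251, 0.0409]
ee_rot: [0.0, 0.618, 0.786, -0.001]
contact_force: [-4.6, -3.0, 4.5]
width: 0.0112
gripper_force: 40.9
row [0.0014 0.0014 0.0018] spin 0.0003 | tool x yaw 1.8092 tilt [-0.001 -0.001 -1.   ] pos [0.5199 0.1251 0.0409] j6 -0.13
0.20632376148894374 0.0043239415040369515
0.12 [-0.003  -0.0476]
0.27 [-0.0149 -0.1083]
0.42 [-0.0359 -0.1665]
0.57 [-0.0652 -0.2209]
0.72 [-0.1024 -0.2703]
0.87 [-0.1466 -0.3136]
1.02 [-0.1967 -0.3498]
1.17 [-0.2516 -0.3782]
1.32 [-0.3102 -0.398 ]
1.47 [-0.3711 -0.4088]
1.62 [-0.4329 -0.4104]
1.72 [-0.474  -0.4063]
1.78 [-0.4983 -0.4019]
```

```bash
python3 -m creep '[[0,-0.003,0,-0.0476,0],[0,-0.0149,0,-0.1083,0],[0,-0.0359,0,-0.1665,0],[0,-0.0652,0,-0.2209,0],[0,-0.1024,0,-0.2703,0],[0,-0.1466,0,-0.3136,0],[0,-0.1967,0,-0.3498,0],[0,-0.2516,0,-0.3782,0],[0,-0.2516,0,-0.3782,0]]'; python3 -m creep '[[0,-0.0586,0,-0.0198,0],[0,-0.1195,0,-0.0306,0],[0,-0.1813,0,-0.0322,0],[0,-0.2224,0,-0.0281,0],[0,-0.2467,0,-0.0237,0],[0,-0.2467,0,-0.0237,0],[0,-0.2467,0,-0.0237,0]]'; python3 -m creep '[[0.5,0,0,0,0],[0.5,0,0,0,0],[0.5,0,0,-0.05,0],[0.5,0,0,-0.15,0],[0.5,0,0,-0.21,0],[0.5,0,0,-0.21,0],[0.5,0,0,-0.21,0]]'
python3 - <<'E'
from h import *
for cam in ("side","top"):
  im=eyes.get_image(cam)
  for f,n in ((0,"mark_arm_grip"),(1,"stop_flag_grip")):
    ths=np.arange(0,1.96,.01)
    for r in eyes.place_of(cam,n)[:2]:
        e=[np.linalg.norm(proj(im,grip(f,t))[0]-r["centre"]) for t in ths]; print(n,ths[np.argmin(e)],min(e))
im=eyes.get_image("top")
for r in eyes.regions_of("top","tray")[:1]: print(rect(im,r["mask"],.019))
rows([.45,.29,.34],-.07)
E
```

```text
clock: 43.2
position: [0.5498, 0.0008, 0.2311]
ee_rot: [0.001, 0.619, 0.785, -0.001]
contact_force: [-4.9, -0.2, 2.4]
width: 0.0112
gripper_force: 40.5
clock: 43.9
position: [0.5783, -0.1175, 0.2422]
ee_rot: [0.001, 0.619, 0.786, -0.001]
contact_force: [-5.8, -2.7, 4.9]
width: 0.0112
gripper_force: 41.9
clock: 44.6
position: [0.58, -0.1158, 0.3457]
ee_rot: [0.001, 0.618, 0.786, 0.001]
contact_force: [-0.7, 0.2, -0.5]
width: 0.0424
gripper_force: 0.0
mark_arm_grip 1.72 0.405496872308108
mark_arm_grip 0.26 6.6629146230654674
stop_flag_grip 1.7 1.4767278058104159
mark_arm_grip 1.75 0.8455693184689128
[472.4 339.6 179.3 164.1  -5.2]
row [ 0.8501 -0.0602  0.0086] spin -0.201 | tool x yaw 1.8088 tilt [-0.001  0.001 -1.   ] pos [ 0.5794 -0.116   0.3439] j6 -0.55
```

```bash
python3 -c "
from h import *
rows([.53,.335,.30],0)"
```

```text
row [0.8998 0.1166 0.0885] spin -0.2121 | tool x yaw 1.8088 tilt [-0.001  0.001 -1.   ] pos [ 0.5794 -0.116   0.3439] j6 -0.55
```

```bash
python3 -m creep '[[0.8,0.09,0.01,0,0.023],[0.8,0.18,0.02,0,0.046],[0.8,0.27,0.03,0,0.069],[0.8,0.36,0.04,0,0.092],[0.8,0.45,0.05,0,0.115],[0.8,0.54,0.06,0,0.138],[0.8,0.63,0.07,0.02,0.161],[0.8,0.72,0.09,0.04,0.184],[0.8,0.81,0.1,0.06,0.207],[0.8,0.8998,0.1166,0.0885,0.23]]'; python3 -m creep '[[0.8,0,0,0,0.023],[0.8,0,0,0,0.046],[0.8,0,0,0,0.058],[0.8,0,0,0,0.058],[0.8,0,0,0,0.058],[0.8,0,0,0,0.058]]'
python3 - <<'E'
from h import *
im=eyes.get_image("wrist"); np.save("pics/w8.npy",im,allow_pickle=True); cv2.imwrite("pics/w8.png",im["frame"][:,:,::-1])
rows([.53,.335,.3],0)
for r in eyes.regions_of("wrist","tray")[:2]: print(r["confidence"],r["bbox"],rect(im,r["mask"],.019))
for r in eyes.place_of("wrist","compartment_1"): print(r["confidence"],r["centre"],bp(im,r["centre"],.008)[0]*1000)
for r in eyes.place_of("wrist","tray"): print(r["confidence"],r["centre"],bp(im,r["centre"],.0)[0]*1000)
E
```

```text
clock: 46.0
position: [0.5299, 0.3361, 0.3008]
ee_rot: [-0.0, 0.983, 0.186, 0.001]
contact_force: [0.4, -0.8, -0.2]
width: 0.0685
gripper_force: 0.0
clock: 46.6
position: [0.5303, 0.3341, 0.3006]
ee_rot: [-0.0, 1.0, 0.008, -0.0]
contact_force: [0.9, -0.0, 0.2]
width: 0.0682
gripper_force: 0.0
row [-0.0007 -0.0019  0.0014] spin 0.0026 | tool x yaw 0.0165 tilt [-0.  0. -1.] pos [0.5304 0.3341 0.3007] j6 2.01
0.76 [252.8, 135.3, 386.4, 272.6] [471.5 340.2 178.8 159.5  -4.4]
0.87 [278.5, 202.2] [474.0891477  388.62653293   8.        ]
0.73 [315.7, 208.9] [465.63278219 339.36633762   8.        ]
0.65 [349.5, 208.4] [467.11098491 294.48768556   8.        ]
0.9 [311.6, 204.3] [469.43961806 345.05624986   0.        ]
```

View pics/w8.png

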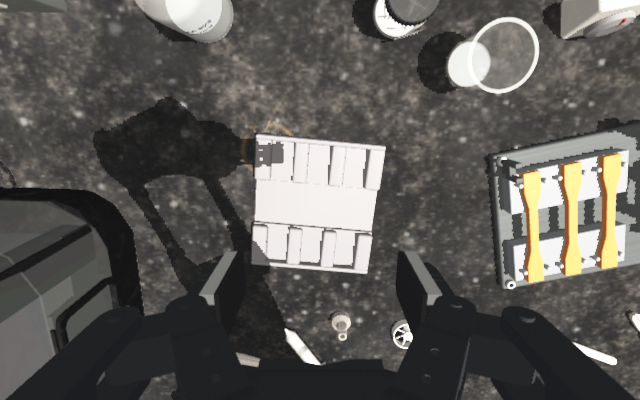

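The last view shows the tray, corners about (256,133), (385,147), (368,273) and (250,263), troughs crossing at row 205. The bars still sit in the jig on the right. I'll refine the tray from its edges.

Run:
```python
from h import *
im=np.load("pics/w8.npy",allow_pickle=True).item()
c=bp(im,[[256,133],[385,147],[368,273],[250,263]],.019)[:,:2]*1000; print(c.round(1), np.linalg.norm(c[1]-c[0]),np.linalg.norm(c[2]-c[1]))
g=cv2.cvtColor(im["frame"],cv2.COLOR_RGB2GRAY)
m=((g>135)*255).astype(np.uint8); m[:, :246]=0; m[:,392:]=0; m[:125]=0; m[280:]=0
m=cv2.morphologyEx(m,cv2.MORPH_CLOSE,np.ones((9,9))); m=cv2.morphologyEx(m,cv2.MORPH_OPEN,np.ones((5,5)))
print(rect(im,m>0,.019))
# edge lines: right edge per row, top edge and bottom edge per column
def line(p,axis):
    w=bp(im,p,.019)[:,:2]*1000; vx,vy,x,y=cv2.fitLine(w.astype(np.float32),cv2.DIST_HUBER,0,.01,.01).ravel(); return round(np.degrees(np.arctan2(vy,vx)),2),(round(x,1),round(y,1))
print("right",line(np.array([[np.where(m[r])[0].max(),r] for r in range(155,262,3)]),0))
print("left",line(np.array([[np.where(m[r])[0].min(),r] for r in range(180,255,3)]),0))
print("top",line(np.array([[c,np.where(m[:,c])[0].min()] for c in range(290,378,3)]),0))
print("bot",line(np.array([[c,np.where(m[:,c])[0].max()] for c in range(258,362,3)]),0))
```

```text
[[564.7 412.9]
 [550.5 255.4]
 [377.9 266.2]
 [390.3 427.6]] 158.12773239706726 172.9762253734462
[469.7 340.4 203.1 159.   -4.3]
right (np.float32(-4.63), (np.float32(482.6), np.float32(260.8)))
left (np.float32(-4.32), (np.float32(457.1), np.float32(418.9)))
top (np.float32(85.55), (np.float32(556.2), np.float32(313.5)))
bot (np.float32(85.07), (np.float32(382.1), np.float32(331.3)))
```

```bash
cat >> h.py <<'E'
TO=np.array([.471,.340]); TY=-.079
def T(x,y,z): return J(x,y,z,TO,TY)
E
python3 -c "
from h import *
rows(J(0,46,120),JY)"
```

```text
row [-0.1606  0.5402  0.3614] spin -0.0351 | tool x yaw 0.0161 tilt [ 0.  0. -1.] pos [0.5303 0.3341 0.3008] j6 2.01
```

```bash
python3 -m creep '[[0.3,-0.02,0.08,0.03,-0.005],[0.3,-0.04,0.16,0.08,-0.01],[0.3,-0.06,0.24,0.13,-0.015],[0.3,-0.08,0.32,0.18,-0.02],[0.3,-0.11,0.4,0.23,-0.025],[0.3,-0.14,0.48,0.29,-0.03],[0.3,-0.1606,0.5402,0.35,-0.0351],[0.3,-0.1606,0.5402,0.3614,-0.0351],[0.3,-0.1606,0.5402,0.3614,-0.0351],[0.3,-0.1606,0.5402,0.3614,-0.0351]]'
python3 - <<'E'
from h import *
im=eyes.get_image("wrist"); bars(im,.038)
rows(J(0,46,45),JY)
E
```

```text
clock: 47.8
position: [0.4558, 0.0634, 0.1209]
ee_rot: [-0.0, 0.993, 0.118, 0.001]
contact_force: [0.3, -0.1, 0.3]
width: 0.0255
gripper_force: 0.0
bar [ 301  103   32  212 2808] [453.   64.9 149.6  19.9  13.7]
bar [376 102  35 187 791] [474.9  21.7 128.5  20.   13.7]
bar [ 430  102   56  198 1726] [481.2 -23.5 137.5  22.5  13.6]
row [-0.0041  0.001   0.1523] spin 0.0001 | tool x yaw 0.2373 tilt [ 0.003  0.    -1.   ] pos [0.4561 0.0637 0.1211] j6 1.32
```

```bash
python3 -m creep '[[0.3,-0.0035,-0.001,0.07,0],[0.3,-0.0035,-0.001,0.13,0],[0.3,-0.0035,-0.001,0.152,0],[0.3,-0.0035,-0.001,0.152,0],[0.3,-0.0035,-0.001,0.152,0],[0,-0.0035,-0.001,0.152,0],[0,-0.0035,-0.001,0.152,0],[0,-0.0035,-0.001,0.152,0],[0,-0.0035,-0.001,0.12,0],[0,-0.0035,-0.001,0.02,0]]' 50
python3 - <<'E'
from h import *
rows(T(0,46,120),TY)
E
```

```text
clock: 48.85
position: [0.4492, 0.0629, 0.1079]
ee_rot: [-0.001, 0.993, 0.118, -0.005]
contact_force: [1.0, -0.5, -1.4]
width: 0.0079
gripper_force: 49.6
row [ 0.2004 -0.6162 -0.0246] spin 0.0502 | tool x yaw 0.2363 tilt [-0.009  0.    -1.   ] pos [0.4492 0.0629 0.1079] j6 1.32
```

```bash
python3 -m creep '[[0,0.02,-0.08,-0.02,0.006],[0,0.045,-0.16,-0.0246,0.012],[0,0.07,-0.24,-0.0246,0.018],[0,0.1,-0.32,-0.0246,0.025],[0,0.13,-0.4,-0.0246,0.032],[0,0.16,-0.48,-0.0246,0.039],[0,0.18,-0.55,-0.0246,0.046],[0,0.2004,-0.6162,-0.02,0.0502],[0,0.2004,-0.6162,0.08,0.0502],[0,0.2004,-0.6162,0.08,0.0502]]'
python3 - <<'E'
from h import *
im=eyes.get_image("wrist"); held(im); rows(T(0,46,24),TY)
E
```

```text
clock: 49.85
position: [0.4738, 0.3846, 0.0652]
ee_rot: [0.003, 0.999, -0.039, -0.005]
contact_force: [-1.6, -1.9, -1.3]
width: 0.0081
gripper_force: 49.6
row 99 297 345
row 119 295 345
row 139 296 345
end predicted [[320.3  93. ]]
row [-0.0008 -0.0025  0.087 ] spin 0.0002 | tool x yaw -0.078 tilt [-0.006 -0.004 -1.   ] pos [0.4752 0.3847 0.0675] j6 2.22
```

```bash
python3 -m creep '[[0,0.002,-0.002,0.03,0],[0,0.002,-0.002,0.06,0],[0,0.002,-0.002,0.08,0],[0,0.002,-0.002,0.08,0],[0,0.002,-0.002,0.08,0]]'
python3 - <<'E'
from h import *
rows(T(0,46,23.5),TY); print(tool()[0]["contact_force"])
E
```

```text
clock: 50.4
position: [0.4795, 0.3868, 0.0311]
ee_rot: [-0.0, 0.999, -0.04, 0.001]
contact_force: [0.3, 0.3, -0.5]
width: 0.008
gripper_force: 49.6
row [-0.0095  0.0027  0.0152] spin -0.0001 | tool x yaw -0.0795 tilt [ 0.001  0.001 -1.   ] pos [0.4795 0.3868 0.0311] j6 2.22
[ 0.33984218  0.28858008 -0.46735055]
```

```bash
python3 -m creep '[[0,-0.006,0.002,0.006,0],[0,-0.006,0.002,0.0145,0],[0,-0.006,0.002,0.0145,0],[0,-0.006,0.002,0.0145,0],[0.2,-0.006,0.002,0.0145,0],[0.25,-0.006,0.002,0.0145,0],[0.25,-0.006,0.002,0.0145,0],[0.25,-0.006,0.002,-0.06,0],[0.25,-0.006,0.002,-0.16,0],[0.25,-0.006,0.002,-0.2,0]]'
python3 - <<'E'
from h import *
im=eyes.get_image("wrist"); np.save("pics/w9.npy",im,allow_pickle=True); bars(im,.016); print(T(0,46,8))
rows(J(0,0,120),JY)
E
```

```text
clock: 51.4
position: [0.4777, 0.3874, 0.1341]
ee_rot: [-0.002, 0.999, -0.039, 0.003]
contact_force: [1.2, 0.4, 0.8]
width: 0.0214
gripper_force: 0.0
[0.47463022 0.38585653 0.008     ]
row [0.0311 0.7402 0.0281] spin -0.0502 | tool x yaw -0.0788 tilt [ 0.009  0.006 -1.   ] pos [0.4787 0.3881 0.1363] j6 2.22
```

```bash
cat >> h.py <<'E'
def comps(im,z,lo=(5,70,40)):
    hsv=cv2.cvtColor(im["frame"],cv2.COLOR_RGB2HSV); m=cv2.morphologyEx(cv2.inRange(hsv,lo,(35,255,255)),cv2.MORPH_CLOSE,np.ones((5,5)))
    n,L,st,_=cv2.connectedComponentsWithStats(m)
    for i in range(1,n):
        if st[i,4]>300: print(st[i],rect(im,L==i,z))
E
python3 - <<'E'
from h import *
im=np.load("pics/w9.npy",allow_pickle=True).item(); comps(im,.016)
print(proj(im,[T(75,46,16),T(-75,46,16)]))
E
```

```text
[251  94  26  62 413] [537.  427.7  44.4  12.    9.3]
[ 309  103   28  187 3658] [475.2 386.9 149.9  20.   -4.5]
[[323.9677631  103.60714573]
 [323.32039362 289.57385203]]
```

Bar 1 is in compartment +46, within 1 mm. Next is lane 0.

```bash
python3 -m creep '[[0.3,0.003,0.08,0,-0.005],[0.3,0.006,0.16,0,-0.01],[0.3,0.009,0.24,0,-0.015],[0.3,0.013,0.32,0,-0.02],[0.3,0.017,0.4,0,-0.026],[0.3,0.021,0.48,0,-0.032],[0.3,0.025,0.56,0,-0.038],[0.3,0.028,0.65,0,-0.044],[0.3,0.0311,0.7402,0.0281,-0.0502],[0.3,0.0311,0.7402,0.0281,-0.0502]]'
python3 - <<'E'
from h import *
rows(J(0,0,45),JY); im=eyes.get_image("wrist"); comps(im,.038)
E
```

```text
clock: 52.45
position: [0.4606, 0.0115, 0.1143]
ee_rot: [0.001, 0.993, 0.115, -0.002]
contact_force: [0.9, 1.1, 0.5]
width: 0.0257
gripper_force: 0.0
row [ 0.0124 -0.0107  0.1386] spin -0.0009 | tool x yaw 0.2311 tilt [-0.003 -0.002 -1.   ] pos [0.4606 0.0115 0.1143] j6 1.22
[ 292   88   36  223 5397] [464.3  18.6 150.5  20.6  13.4]
[ 368   88   38  198 4256] [484.5 -23.3 130.2  21.3  13.4]
```

```bash
python3 -m creep '[[0.3,0.008,-0.004,0.06,-0.0005],[0.3,0.008,-0.004,0.1,-0.0005],[0.3,0.008,-0.004,0.1,-0.0005],[0.3,0.008,-0.004,0.1,-0.0005]]'
python3 - <<'E'
from h import *
rows(J(-.5,0,45),JY)
E
```

```text
clock: 52.9
position: [0.4654, 0.0198, 0.0659]
ee_rot: [-0.0, 0.993, 0.12, -0.0]
contact_force: [1.1, -0.1, 1.1]
width: 0.0257
gripper_force: 0.0
row [-0.0023  0.0034  0.0418] spin 0.0007 | tool x yaw 0.2408 tilt [-0.001  0.    -1.   ] pos [0.4654 0.0198 0.0659] j6 1.22
```

```bash
python3 -m creep '[[0.3,-0.0023,0.0034,0.03,0.0007],[0.3,-0.0023,0.0034,0.041,0.0007],[0.3,-0.0023,0.0034,0.041,0.0007],[0,-0.0023,0.0034,0.041,0.0007],[0,-0.0023,0.0034,0.041,0.0007],[0,-0.0023,0.0034,0.041,0.0007],[0,-0.0023,0.0034,0.02,0.0007],[0,-0.0023,0.0034,-0.08,0.0007],[0,-0.0023,0.0034,-0.11,0.0007]]' 50
python3 - <<'E'
from h import *
rows(T(0,0,120),TY)
E
```

```text
clock: 53.8
position: [0.4671, 0.0166, 0.1248]
ee_rot: [0.001, 0.993, 0.117, 0.003]
contact_force: [2.0, -0.1, -0.4]
width: 0.0082
gripper_force: 49.2
row [ 0.1584 -0.6272  0.0092] spin 0.05 | tool x yaw 0.2353 tilt [ 0.006 -0.001 -1.   ] pos [0.4671 0.0166 0.1248] j6 1.22
```

```bash
python3 -m creep '[[0,0.02,-0.08,0,0.006],[0,0.04,-0.16,0,0.012],[0,0.06,-0.24,0,0.018],[0,0.08,-0.32,0,0.025],[0,0.1,-0.4,0,0.032],[0,0.12,-0.48,0,0.039],[0,0.14,-0.56,0,0.046],[0,0.1584,-0.6272,0.01,0.05],[0,0.1584,-0.6272,0.1,0.05],[0,0.1584,-0.6272,0.1,0.05]]';  python3 -m creep '[[0,0,0,0,0],[0,0,0,0,0],[0,0,0,0,0]]'
python3 - <<'E'
from h import *
im=eyes.get_image("wrist"); held(im); rows(T(2,0,23.5),TY)
E
```

```text
clock: 54.8
position: [0.4649, 0.3393, 0.0671]
ee_rot: [0.003, 0.999, -0.038, -0.004]
contact_force: [-0.4, -1.4, -0.5]
width: 0.0077
gripper_force: 49.2
clock: 55.1
position: [0.4699, 0.3402, 0.0729]
ee_rot: [-0.001, 0.999, -0.04, 0.001]
contact_force: [-0.1, -0.3, -0.8]
width: 0.0079
gripper_force: 49.2
row 100 295 345
row 120 295 345
row 140 296 345
end predicted [[320.9  97.2]]
row [0.0062 0.0004 0.0985] spin -0.0001 | tool x yaw -0.0799 tilt [ 0.003  0.002 -1.   ] pos [0.4698 0.3402 0.0727] j6 2.16
```

```bash
python3 -m creep '[[0,0.005,0,0.04,0],[0,0.005,0,0.08,0],[0,0.005,0,0.0975,0],[0,0.005,0,0.0975,0],[0,0.005,0,0.0975,0]]'
python3 - <<'E'
from h import *
rows(T(2,0,23.5),TY)
E
```

```text
clock: 55.65
position: [0.4719, 0.3401, 0.0234]
ee_rot: [-0.0, 0.999, -0.04, 0.001]
contact_force: [-1.3, 0.3, 2.8]
width: 0.0081
gripper_force: 52.6
row [ 0.0023  0.0004 -0.0003] spin -0.0 | tool x yaw -0.0793 tilt [ 0.002  0.001 -1.   ] pos [0.4719 0.3401 0.0234] j6 2.16
```

```bash
python3 -m creep '[[0.2,0,0,0,0],[0.25,0,0,0,0],[0.25,0,0,0,0],[0.25,0,0,-0.06,0],[0.25,0,0,-0.16,0],[0.25,0,0,-0.2,0]]'
python3 - <<'E'
from h import *
im=eyes.get_image("wrist"); comps(im,.016); print(T(0,0,8),T(0,46,8))
rows(J(0,-46,120),JY)
E
```

```text
clock: 56.25
position: [0.4731, 0.3413, 0.1261]
ee_rot: [-0.002, 0.999, -0.039, 0.003]
contact_force: [0.7, 0.2, 0.2]
width: 0.0209
gripper_force: 0.0
[185  92  25  63 400] [537.6 425.5  43.3  10.5   6.2]
[ 241  102   35  185 3492] [478.3 387.2 143.4  21.3  -5.5]
[ 308  102   30  192 3865] [471.4 340.8 149.4  20.3  -4.7]
[0.471 0.34  0.008] [0.47463022 0.38585653 0.008     ]
row [0.0615 0.7348 0.0129] spin -0.0502 | tool x yaw -0.0787 tilt [ 0.009  0.005 -1.   ] pos [0.4741 0.3419 0.1283] j6 2.16
```

Bar 2 is placed as well. Now the last, in lane −46.

```bash
python3 -m creep '[[0.3,0.005,0.08,0,-0.005],[0.3,0.01,0.16,0,-0.01],[0.3,0.017,0.24,0,-0.015],[0.3,0.024,0.32,0,-0.02],[0.3,0.032,0.4,0,-0.026],[0.3,0.04,0.48,0,-0.032],[0.3,0.048,0.56,0,-0.038],[0.3,0.056,0.65,0,-0.044],[0.3,0.0615,0.7348,0.0129,-0.0502],[0.3,0.0615,0.7348,0.0129,-0.0502]]'; python3 -m creep '[[0.3,0,0,0,0],[0.3,0,0,0,0]]'
python3 - <<'E'
from h import *
rows(J(0,-46,45),JY); im=eyes.get_image("wrist"); comps(im,.038); print(J(0,-46,0))
E
```

```text
clock: 57.3
position: [0.4726, -0.0329, 0.1149]
ee_rot: [0.001, 0.993, 0.116, -0.001]
contact_force: [0.9, 0.6, 0.9]
width: 0.0258
gripper_force: 0.0
clock: 57.5
position: [0.4726, -0.0276, 0.1155]
ee_rot: [-0.0, 0.993, 0.118, -0.0]
contact_force: [-0.3, 1.0, -0.8]
width: 0.0256
gripper_force: 0.0
row [ 0.0071 -0.      0.141 ] spin 0.0 | tool x yaw 0.2366 tilt [-0.001  0.001 -1.   ] pos [ 0.4726 -0.0276  0.1155] j6 1.13
[ 302   93   34  221 5246] [474.7 -25.7 150.8  20.6  13.7]
[ 0.47597787 -0.02671954  0.        ]
```

```bash
python3 -m creep '[[0.3,0.004,-0.0005,0.06,0],[0.3,0.004,-0.0005,0.12,0],[0.3,0.004,-0.0005,0.141,0],[0.3,0.004,-0.0005,0.141,0],[0.3,0.004,-0.0005,0.141,0],[0,0.004,-0.0005,0.141,0],[0,0.004,-0.0005,0.141,0],[0,0.004,-0.0005,0.141,0],[0,0.004,-0.0005,0.12,0],[0,0.004,-0.0005,0.02,0]]' 50; python3 -m creep '[[0,0,0,-0.03,0],[0,0,0,-0.03,0]]'
python3 - <<'E'
from h import *
rows(T(0,-46,120),TY)
E
```

```text
clock: 58.55
position: [0.4709, -0.0273, 0.1031]
ee_rot: [-0.002, 0.993, 0.118, -0.005]
contact_force: [0.4, -0.2, 0.0]
width: 0.0081
gripper_force: 49.0
clock: 58.75
position: [0.4769, -0.0284, 0.124]
ee_rot: [0.001, 0.993, 0.118, 0.003]
contact_force: [0.4, -0.3, 0.3]
width: 0.0079
gripper_force: 49.0
row [ 0.1326 -0.6317  0.0068] spin 0.0502 | tool x yaw 0.2364 tilt [ 0.007 -0.002 -1.   ] pos [ 0.4769 -0.0284  0.124 ] j6 1.13
```

```bash
python3 -m creep '[[0,0.016,-0.08,0,0.006],[0,0.032,-0.16,0,0.012],[0,0.048,-0.24,0,0.018],[0,0.065,-0.32,0,0.025],[0,0.082,-0.4,0,0.032],[0,0.1,-0.48,0,0.039],[0,0.118,-0.56,0,0.046],[0,0.1326,-0.6317,0.01,0.05],[0,0.1326,-0.6317,0.1,0.05],[0,0.1326,-0.6317,0.1,0.05]]';  python3 -m creep '[[0,0,0,0,0],[0,0,0,0,0],[0,0,0,0,0]]'
python3 - <<'E'
from h import *
im=eyes.get_image("wrist"); held(im); rows(T(1,-46,23.5),TY)
E
```

```text
clock: 59.75
position: [0.4603, 0.2936, 0.0656]
ee_rot: [0.003, 0.999, -0.038, -0.006]
contact_force: [-2.0, 0.0, 0.1]
width: 0.0079
gripper_force: 49.1
clock: 60.05
position: [0.4663, 0.2945, 0.0722]
ee_rot: [-0.001, 0.999, -0.039, 0.001]
contact_force: [-0.2, 0.2, -0.2]
width: 0.0077
gripper_force: 49.1
row 99 296 345
row 119 295 345
row 139 296 345
end predicted [[320.8  97.1]]
row [0.0041 0.0007 0.0975] spin 0.0 | tool x yaw -0.0788 tilt [ 0.003  0.001 -1.   ] pos [0.4662 0.2945 0.0722] j6 2.09
```

```bash
python3 -m creep '[[0,0.005,0,0.04,0],[0,0.005,0,0.08,0],[0,0.005,0,0.0965,0],[0,0.005,0,0.0965,0],[0,0.005,0,0.0965,0],[0.2,0.005,0,0.0965,0],[0.25,0.005,0,0.0965,0],[0.25,0.005,0,0.0965,0],[0.25,0.005,0,0.04,0],[0.25,0.005,0,-0.06,0]]'; python3 -m creep '[[0.25,0,0,-0.1,0],[0.25,0,0,-0.2,0],[0.25,0,0,-0.2,0],[0.25,0,0,-0.2,0]]'
python3 - <<'E'
from h import *
im=eyes.get_image("wrist"); comps(im,.016); print([T(0,y,8)[:2].round(4).tolist() for y in (46,0,-46)])
print(proj(im,[T(75,46,16),T(-75,46,16)]))
for cam in ("side","top"):
  im=eyes.get_image(cam)
  for f,n in ((0,"mark_arm_grip"),(1,"stop_flag_grip")):
    ths=np.arange(0,1.96,.01)
    for r in eyes.place_of(cam,n)[:2]:
        e=[np.linalg.norm(proj(im,grip(f,t))[0]-r["centre"]) for t in ths]; print(n,ths[np.argmin(e)],min(e))
im=eyes.get_image("top")
for n in ("beaker","jar"): print(n,[np.round(bp(im,r["centre"],0)[0,:2]*1000) for r in eyes.place_of("top",n)][:1])
E
```

```text
clock: 61.1
position: [0.465, 0.2933, 0.0983]
ee_rot: [0.002, 0.999, -0.039, -0.004]
contact_force: [1.6, 0.2, -0.5]
width: 0.0212
gripper_force: 0.0
clock: 61.5
position: [0.4681, 0.2948, 0.2021]
ee_rot: [-0.001, 0.999, -0.039, 0.001]
contact_force: [-0.6, -0.1, -0.8]
width: 0.0211
gripper_force: 0.0
[ 209  100   34  152 2703] [474.9 386.2 149.4  22.   -4.5]
[ 259  100   28  153 2541] [470.9 340.5 150.5  21.3  -4.4]
[ 310  100   23  152 2420] [467.9 295.1 149.4  20.4  -4.8]
[[0.4746, 0.3859], [0.471, 0.34], [0.4674, 0.2941]]
[[220.40479343  99.98125348]
 [232.43740777 251.50886106]]
mark_arm_grip 1.75 0.9708245361363411
stop_flag_grip 1.69 2.7205243217459465
mark_arm_grip 1.74 0.42884560382338055
stop_flag_grip 1.74 1.2031502754678118
beaker [array([649., 154.])]
jar [array([ 637., -108.])]
```

```bash
python3 -c "
from rig import manip
print(manip.sign_off())"
```

```text
the job is handed in; nothing more can be done
None
```

I handed the job in at about 62 s. All three bars were pushed against the flag and marked, then measured flat within about 1 mm of their compartment centres. The flag and arm are back up at about 1.7 rad, and the beaker and jar are where they stood.

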